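# Space out a row of terracotta border blocks and clip the row off

### The arm

A 6-joint arm with a two-finger parallel gripper is mounted at the origin on the work surface. World frame = base frame: x ahead of the robot, y to its left, z up, the work surface at z = 0. Lengths are in m, angles in rad, forces in N, time in s.
With the tool pointing down it reaches from about 0.3 to 0.875 m from the base axis. Payload 4.2 kg.
Tool frame: the origin (TCP) lies at the very end of the fingers, on their centre line; the grasp point (between the pads) lies 19 mm behind it (env.tcp_to_grasp is the distance from the TCP to the grasp point, in m); z points along the fingers, y is the line along which they close (so a half turn about z gives the same grasp; the last joint's range is limited). The gripper opens to 85 mm and grips with 20 to 120 N. Pads are 22 mm wide; open, the fingers measure 114 mm over their backs; the gripper's body (76 mm by 85 mm) begins 54 mm behind the grasp point. The pads swing forward as they close: fully open they stand 13 mm farther back than shut.
Start: joints at [1.295, 0.32, 1.565, -0, 1.257, -0.02], TCP at [0.145, 0.556, 0.231] pointing down, gripper open.
Joint ranges: [-3.11, 3.11], [-0.84, 2.01], [0.21, 2.61], [-1.34, 4.49], [0.05, 2.63], [-2.56, 2.56]. Speed limits (rad/s): [2.57, 2.57, 3.14, 3.14, 3.14, 3.14].

### API

Orientations are given as [roll, pitch, yaw] about the fixed x, y, z axes, in that order (R = Rz(yaw) Ry(pitch) Rx(roll)).
In Python, from plant import env, vision, job gives the robot as it stands.
- The arm moves only by the tool arm_command, never from a script. Its argument "targets" is a list of rows, each a list of 7 numbers: the shift along the tool's x, y, z in mm, then the turn, a rotation vector about the tool's x, y, z in rad, then the finger opening in mm, from 0 to 85.4. A call has exactly 5 rows; each row shifts and turns the commanded pose from where the row before left it, along the tool's axes as they then stand; what a row does not reach is not made up. A row lasts 1/12 s, in which the tool goes at most 41.7 mm and 7.16 degrees, less where a joint would pass 70% of its speed; a pose out of reach is approached as far as the arm can. A call is refused whole if a number of a shift passes 41.7 or a number of a turn 0.125, either way. A call with a gripper value outside its range is refused whole. The fingers move at their own pace and stop on an object; "grip_force" is the grip in N (left out, the last holds). Time passes only in rows, so rows that do not move let the fingers close, or fill a call up. It gives the time, the measured TCP pose, the force, the opening and the grip force at its end, in the units of the state.
- env.get_state(): the state, without advancing time (a new reading comes with each control period).
- vision.get_image(name): name is "scene" or "top" or "wrist"; returns the picture (400x640x3 uint8, blue, green, red); there is no depth.
- vision.camera_info(name): a dict with "fovy" (degrees; the focal length in pixels is half the picture's height over the tangent of half this angle, whatever the lens; pixels are square), "cx", "cy" (the principal point, pixels), "k1" (the pictures are not rectified: a ray, as slopes to the right and down, at radius r is drawn at 1 + k1 r^2 times it, then the intrinsics apply), "rvec" (rotation vector, rad) and "tvec" (3), from world to camera coordinates, as OpenCV has them. Camera axes: x right, y down, z forward; pixel columns grow to the right and rows downward; lengths in m; the calibration is good to about 2 mm. A picture is of the moment at which its call begins: read the wrist's pose just before it. camera_info takes no time and is no camera call; for the wrist camera it gives the pose at the moment of the call.
- job.finish_job(): hands the job in; it is judged then, once.
The state is a dict: "clock": time; "qpos": joint angles; "dq": joint speeds; "joint_efforts": joint torques, N m; "eef_pos": TCP position; "eef_rot": TCP orientation; "force": force on the tool from outside, world axes, zero at the start; "torque": the same for the moment, N m; "finger_gap": finger opening in m; "gripper_force": force on a finger pad.
Only numpy, scipy, OpenCV 4.12 (cv2) and the standard library are available. Lean on these libraries where they do the work, as an engineer would, in place of code of your own. Each camera call takes 0.05 s, during which the arm holds its last target. There are 200 camera calls.

### The job

Continue the row from the glued start block: lay the loose terracotta blocks that are there along the fence, largest first down to the smallest, each crosswise with one end against the fence, and set every gap with the wooden spacer: stand it tight beside the last block laid with its lip over that block, bring the next block up to its plain side, then take it out and step it on. When all are laid, squeeze the spring clip and let it bite over the fence, pushed right down, close beyond the last block (no more than a finger's breadth from it), and leave the spacer standing on its cork mat. Should a block get knocked out of place, set it right again; leave everything else on the table alone.

Things in the scene. Friction and masses are not known exactly. Their poses are not given: they have to be found in the camera images.
- board: Fixed white backer board, flat, 12 mm thick. Own y runs along the row, away from the start block; own x points across it to the fence. Origin on the underside: it spans x -70 to +70 mm, y -180 to +180 mm, top at z = 12 mm. Its position and yaw vary.
- start_block (a point): Fixed first block of the row, glued to the board against the fence: terracotta, 68 mm (board x) x 36 mm (board y) x 40 mm tall. The point is the centre of its underside, at (14, -115, 12) mm in the board's frame; axes as the board's.
- fence_top (a point): The fence is a pale wood batten fixed along the board's far side, 12 mm thick (board x 50 to 62 mm), 16 mm tall above the board's top, 360 mm long. The point is the middle of its top, at (56, 0, 28) mm in the board's frame; axes as the board's.
- block_A: Loose terracotta block, largest: 68 mm long (own x), 36 mm wide (own y), 40 mm tall, about 196 g. Origin at the centre of the underside, z up. May be absent (then None). In the row its length lies across the row; grip it by its two ends, above the fence's height, since the gaps leave no room for fingers.
- block_B: Loose terracotta block, second: 60 mm long (own x), 36 mm wide (own y), 40 mm tall, about 173 g. Origin at the centre of the underside, z up. May be absent (then None). In the row its length lies across the row; grip it by its two ends, above the fence's height, since the gaps leave no room for fingers.
- block_C: Loose terracotta block, third: 52 mm long (own x), 36 mm wide (own y), 40 mm tall, about 150 g. Origin at the centre of the underside, z up. May be absent (then None). In the row its length lies across the row; grip it by its two ends, above the fence's height, since the gaps leave no room for fingers.
- block_D: Loose terracotta block, smallest: 44 mm long (own x), 36 mm wide (own y), 40 mm tall, about 127 g. Origin at the centre of the underside, z up. May be absent (then None). In the row its length lies across the row; grip it by its two ends, above the fence's height, since the gaps leave no room for fingers.
- spacer: Loose upright wooden spacer: a blade 54 mm (own x) x 16 mm thick (own y; the gap) x 70 mm tall with a lip on its -y side. About 60 g. Origin at the centre of the blade's underside, z up. Grip the top 18 mm by its 54 mm wide ends. Starts standing near the middle of the mat.
- spacer_lip (a point): Centre of the spacer's lip, at (0, -19, 47) mm in its frame: 40 mm (x) by 22 mm (y), 10 mm thick, its underside 42 mm above the foot, so it reaches over the 40 mm high block already set with 2 mm to spare. The next block goes on the blade's plain +y side.
- mat: Fixed square cork mat, 80 x 80 x 3 mm, the spacer's parking place. Origin at the centre of the underside.
- clip: Spring clip like a big clothes peg, standing on its shut jaws: 85 mm tall, 30 mm wide (own y), about 120 g. This is the frame of its -x lever, which tilts as the clip opens. Origin at the middle of the jaws' foot when shut, z up; pivot along own y, 42 mm up. Jaws 10 mm thick each, 8 mm apart when shut (28 mm over both).
- clip_handles (a point): Point between the handle plates, 65 mm above the clip's origin in its frame. The plates reach from 42 to 85 mm up, splayed to about 48 mm over both at the top when shut. Pressed together along own x (6 to 12 N) they spread the jaws; fully squeezed they are upright, about 28 mm over both, jaw tips 27 mm apart and feet 2 mm nearer the pivot. Let go, it bites.
- clip_jaw (a joint): Opening angle between the clip's levers: 0 jaws shut, about 0.1 when biting the 12 mm fence, 0.46 rad fully squeezed (stop; each lever has then turned 0.23).
- cartridge: Loose upright sealant cartridge, 48 mm across, 200 mm tall, to be left alone.
- grout_cup: Loose plastic bowl, 80 mm across, 60 mm tall, to be left alone.
- shard_1: Loose flat tile shard, 50 to 70 mm long, 8 mm thick, to be left alone.
- shard_2: Loose flat tile shard, 50 to 70 mm long, 8 mm thick, to be left alone.
- shard_3: Loose flat tile shard, 50 to 70 mm long, 8 mm thick, to be left alone.
- shard_4: Loose flat tile shard, 50 to 70 mm long, 8 mm thick, to be left alone.
There are look-alikes about, which are no part of the job. Leave any blue or purple look-alike of the spacer alone.

How it is judged:
By the outcome, as a careful person would: the job done as asked, in the order asked, and still so for the second after the job is handed in, with the robot touching nothing.
Of block_A, block_B, block_C, block_D only 3 to 4 are there at a start; the rules pass over those that are not, and their reading is None.
At some moment in a run one of block_A, block_B, block_C, block_D may be knocked a few centimetres aside while the robot is not near it.
It also fails if it takes over 210 s, if anything falls off the work surface, if the arm or the gripper's body presses on something with over 40 N, if the wrist force passes 120 N, or if a joint passes its speed limit or range.

## Working session

There is one attempt and no reset: what is moved stays moved. The work goes in short steps, Python scripts to look and compute and a tool call to move; the robot and the scene stay as the last step left them, time stands still between calls to the robot, and variables do not carry over. Pictures are saved under pics/ and viewed, at most 14 in all, crops included, and the job is handed in when it is done.

Besides the shell and the picture viewer there is one more tool, called after "Call:" as name([rows], argument=value, ...), one row to a line, values as JSON. arm_command: Moves the arm, as the interface text tells. Its arguments: {"type":"object","properties":{"targets":{"type":"array"},"grip_force":{"type":"number"}},"required":["targets"]}

```bash
ls; mkdir -p pics; cat > h.py <<'E'
import numpy as np, cv2
from scipy.spatial.transform import Rotation as R
from plant import env, vision, job
def cam(n):
    c=vision.camera_info(n); f=200/np.tan(np.radians(c["fovy"])/2)
    return f,c["cx"],c["cy"],c["k1"],R.from_rotvec(np.ravel(c["rvec"])).as_matrix(),np.ravel(c["tvec"])
def pix2w(c,u,v,z):
    f,cx,cy,k,Rm,t=c; d=np.array([(u-cx)/f,(v-cy)/f]); s=d.copy()
    for _ in range(30): s=d/(1+k*(s@s))
    ray=Rm.T@np.array([s[0],s[1],1]); o=-Rm.T@t
    return o+ray*(z-o[2])/ray[2]
def w2pix(c,p):
    f,cx,cy,k,Rm,t=c; q=Rm@np.asarray(p,float)+t; s=q[:2]/q[2]; s=s*(1+k*(s@s)); return s*f+[cx,cy]
def st():
    s=env.get_state(); print("t",round(s["clock"],2),"p",np.round(np.array(s["eef_pos"])*1000,1),"rpy",np.round(s["eef_rot"],3),"q6",np.round(s["qpos"],2),"gap",round(s["finger_gap"]*1000,1),"F",np.round(s["force"],1)); return s
E
python3 - <<'E'
from h import *
st()
for n in("scene","top"):
    im=vision.get_image(n); cv2.imwrite(f"pics/{n}0.png",im); cv2.imwrite(f"pics/{n}0b.png",cv2.resize(im,(800,500),interpolation=cv2.INTER_CUBIC)); print(n,vision.camera_info(n))
E
```

```text
pics
t 0.0 p [145.3 555.8 230.4] rpy [-3.14  -0.     2.886] q6 [ 1.3   0.32  1.57  0.    1.26 -0.02] gap 85.2 F [-0.3  0.2  0.5]
scene {'fovy': 48.3054662794029, 'cx': 323.82887569139103, 'cy': 197.76935657889163, 'k1': -0.11348559864332008, 'rvec': array([ 2.19405956,  1.14042674, -0.44282614]), 'tvec': array([-0.25945414, -0.22706516,  1.67131825])}
top {'fovy': 46.78739072307336, 'cx': 317.3664723402756, 'cy': 205.13071193342944, 'k1': -0.005959667582350476, 'rvec': array([ 2.14064658, -2.12071546,  0.1876143 ]), 'tvec': array([-0.00616281,  0.48668964,  1.17311393])}
```

View pics/top0b.png

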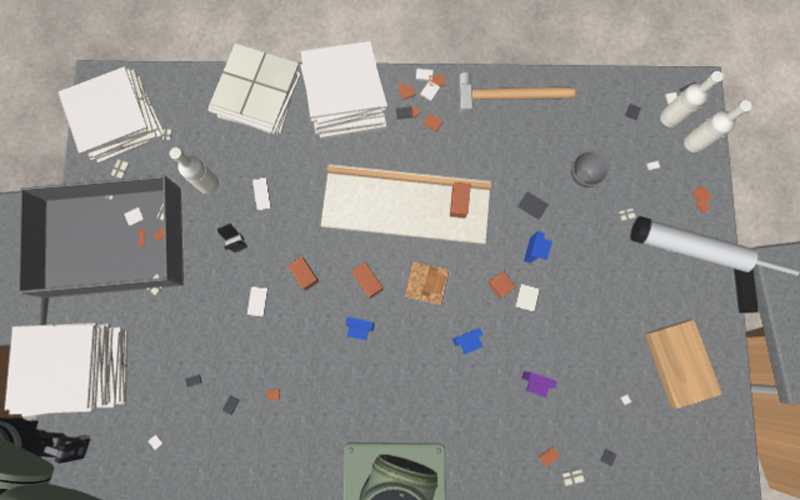

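View pics/scene0b.png

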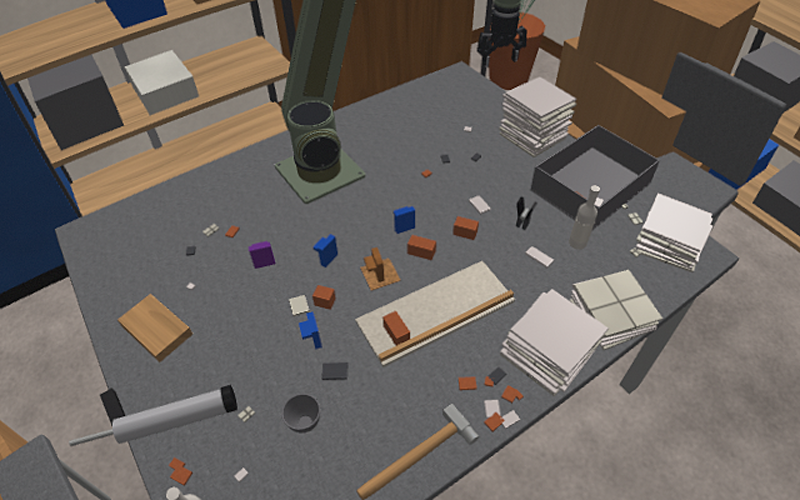

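```bash
python3 - <<'E'
from h import *
im=cv2.imread("pics/top0.png")
cv2.imwrite("pics/c1.png",cv2.resize(im[125:275,170:370],(800,600),interpolation=cv2.INTER_CUBIC))
cv2.imwrite("pics/c2.png",cv2.resize(im[125:275,300:450],(600,600),interpolation=cv2.INTER_CUBIC))
E
```

```text
(no output)
```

View pics/c1.png

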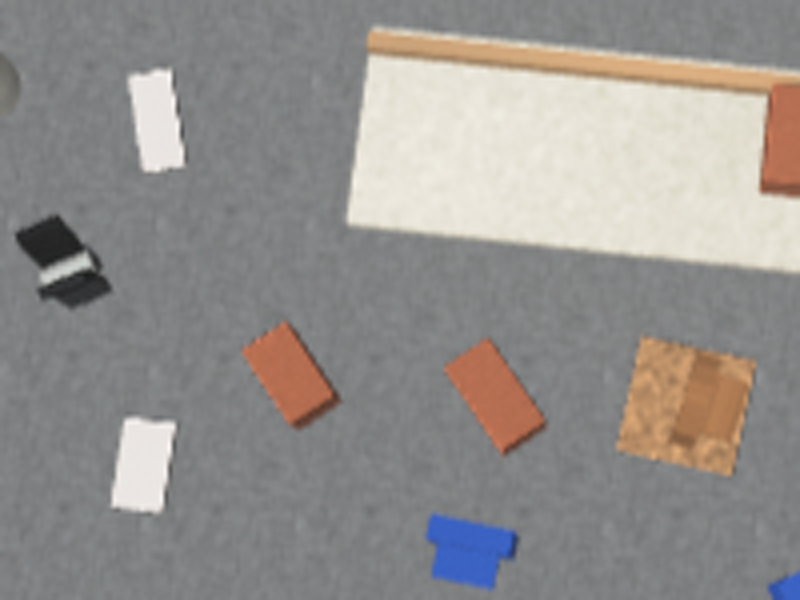

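View pics/c2.png

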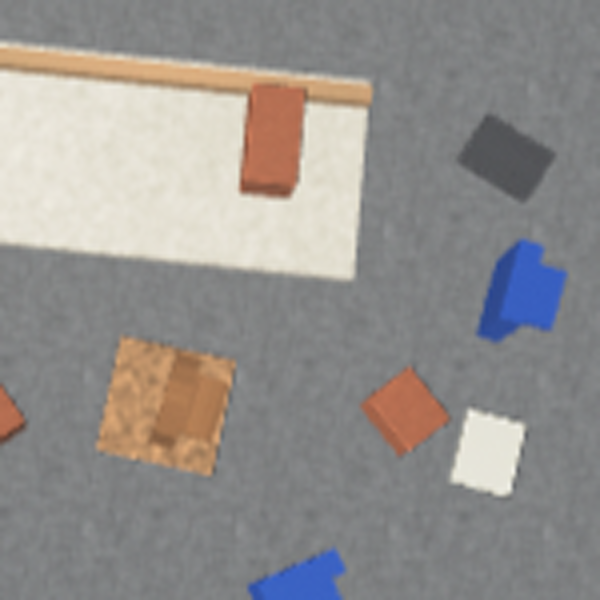

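```bash
cat > fit.py <<'E'
from h import *
from scipy.optimize import minimize
S=4
def boxpts(dx,dy,h,z0=0.):
    return np.array([[a*dx/2,b*dy/2,z0+c] for a in(-1,1) for b in(-1,1) for c in(0,h)])
def place(P,x,y,yaw,z=0):
    c,s=np.cos(yaw),np.sin(yaw); return np.c_[x+c*P[:,0]-s*P[:,1],y+s*P[:,0]+c*P[:,1],P[:,2]+z]
def redmask(im):
    b,g,r=[im[...,i].astype(int) for i in range(3)]
    return ((r-g>45)&(r-b>55)&(r<230)&(g<1.0*130)).astype(np.uint8)
def fitblock(views,x0,y0,yaws,dx,dy=.036,h=.04,z=0,W=40):
    """views: list of (cam, mask4x, origin px)"""
    P=boxpts(dx,dy,h)
    def cost(p):
        tot=0
        for c,m,(ox,oy) in views:
            q=np.array([w2pix(c,a) for a in place(P,p[0]/1000,p[1]/1000,p[2]/100,z)])
            hull=cv2.convexHull(np.round(((q-[ox,oy]+.5)*S-.5)*16).astype(np.int32))
            r=np.zeros_like(m); cv2.fillConvexPoly(r,hull,1,shift=4)
            tot+=np.sum(r!=m)/S**2
        return tot
    best=None
    for yw in yaws:
        o=minimize(cost,[x0*1000,y0*1000,yw*100],method="Nelder-Mead",options=dict(initial_simplex=[[x0*1000,y0*1000,yw*100],[x0*1000+6,y0*1000,yw*100],[x0*1000,y0*1000+6,yw*100],[x0*1000,y0*1000,yw*100+25]],xatol=.02,fatol=.02))
        if best is None or o.fun<best.fun: best=o
    return best
def view(im,c,x,y,z=.02,W=36,maskf=redmask):
    u,v=w2pix(c,[x,y,z]).astype(int); ox,oy=max(u-W,0),max(v-W,0)
    m=maskf(cv2.resize(im[oy:v+W,ox:u+W],None,fx=S,fy=S,interpolation=cv2.INTER_CUBIC))
    n,l,s,cc=cv2.connectedComponentsWithStats(m)
    # keep the component nearest the centre
    k=1+np.argmin([np.hypot(*(cc[i]-[(u-ox)*S,(v-oy)*S]))+(1e4 if s[i,4]<1500 else 0) for i in range(1,n)])
    return c,(l==k).astype(np.uint8),(ox,oy)
E
cat > m1.py <<'E'
from fit import *
T=cam("top");Sc=cam("scene"); print("campos",-T[4].T@T[5],-Sc[4].T@Sc[5])
it=cv2.imread("pics/top0.png"); isc=cv2.imread("pics/scene0.png")
c1=lambda x,y:(169.5+(x+.5)/4,124.5+(y+.5)/4); c2=lambda x,y:(299.5+(x+.5)/4,124.5+(y+.5)/4)
# board
obs=[(c1(348,225),(-70,-999)),]
O=[(c1(348,225),(-.07,.18,.012)),(c2(355,278),(-.07,-.18,.012)),(c1(371,30),(.062,.18,.028)),(c2(372,83),(.062,-.18,.028))]
from scipy.optimize import least_squares
def res(p):
    return np.ravel([w2pix(T,place(np.array([b]),*p)[0])-a for a,b in O])
o=least_squares(res,[.55,.1,0.]); print("board",o.x,np.round(o.fun,1)); B=o.x
sb=place(np.array([[.014,-.115,.012]]),*B)[0]; print("start",sb)
for n,(p) in dict(L=c1(290,372),M=c1(495,395),R=c2(405,410)).items():
    x,y,_=pix2w(T,*p,.03)
    v=[view(it,T,x,y),view(isc,Sc,x,y)]
    for k,d in dict(A=.068,B=.06,C=.052,D=.044).items():
        f=fitblock(v[:1],x,y,[.5,-.5,1.2,2.],d); g=fitblock(v[1:],f.x[0]/1e3,f.x[1]/1e3,[f.x[2]/100],d)
        h=fitblock(v,f.x[0]/1e3,f.x[1]/1e3,[f.x[2]/100],d)
        print(n,k,np.round(f.x,1),round(f.fun,1),"|",np.round(g.x,1),round(g.fun,1),"|",np.round(h.x,1),round(h.fun,1))
v=[view(it,T,*sb[:2],z=.032)]; f=fitblock(v,*sb[:2],[B[2]],.068,z=.012); print("startfit",f.x,f.fun)
for n,p in dict(mat=[c1(640,338),c1(755,358),c1(733,474),c1(617,450)]).items():
    q=np.array([pix2w(T,*a,.003) for a in p]); print(n,q.mean(0),np.arctan2(*(q[0]-q[1])[1::-1]))
def crop(im,c,x,y,z,W=30):
    u,v=w2pix(c,[x,y,z]).astype(int); return cv2.resize(im[v-W:v+W,u-W:u+W],(300,300),interpolation=cv2.INTER_CUBIC)
sp=pix2w(T,*c1(712,400),.05); cl=pix2w(T,*c1(65,265),.04); print("sp",sp,"cl",cl)
cv2.imwrite("pics/c3.png",np.vstack([np.hstack([crop(it,T,*p[:2],.04),crop(isc,Sc,*p[:2],.04)]) for p in(sp,cl)]))
E
python3 m1.py
```

```text
campos [ 2.75663676e-01 -1.19138815e-03  1.23980208e+00] [ 1.19944255 -0.50351347  1.10453224]
board [ 0.61128615 -0.02132485 -0.09423508] [-0.  -0.3  0.1 -0.2 -0.5  0.3  0.4  0.2]
start [ 0.61440304 -0.13713195  0.012     ]
L A [457.5 202.6  67. ] 109.8 | [423.3 220.9  80. ] 197.8 | [454.5 201.1  64.3] 332.8
L B [452.4 198.7 379.2] 67.2 | [426.7 222.7 395.5] 162.6 | [452.4 198.8 379.2] 252.0
L C [454.  200.9  62.1] 29.5 | [436.5 213.  101.4] 144.6 | [453.4 200.5  64.3] 198.7
L D [455.8 200.9  65.6] 55.2 | [433.6 216.5 129.2] 124.7 | [453.2 200.7  63.7] 210.2
M A [441.1  63.   58.8] 48.3 | [422.7  75.4  95.3] 186.0 | [438.4  62.3  61.1] 264.1
M B [441.1  62.8  58.8] 26.8 | [421.5  76.7 112.7] 166.4 | [439.2  63.   61.5] 220.8
M C [440.2  62.5  56.6] 65.0 | [423.9  74.9  25.9] 144.6 | [438.3  62.5  60.8] 244.8
M D [443.9  64.5  57.6] 102.1 | [424.2  75.  143.8] 135.1 | [441.6  64.4  59. ] 280.8
R A [ 435.3 -220.7   72.1] 185.8 | [ 411.2 -209.   117.6] 270.6 | [ 435.4 -219.3   66. ] 490.1
R B [ 432.5 -222.5   72.7] 136.4 | [ 410.8 -208.9  118.4] 223.4 | [ 432.7 -221.6   65.4] 394.8
R C [ 434.4 -220.4   63.8] 85.9 | [ 411.5 -213.9  123.1] 177.1 | [ 433.8 -220.5   64.7] 297.2
R D [ 431.9 -223.    62.7] 34.1 | [ 409.8 -212.6  120.4] 139.7 | [ 431.7 -222.1   65.4] 201.7
startfit [ 614.74980918 -135.75772323  -15.60422726] 56.4375
mat [ 0.43775307 -0.06635724  0.003     ] 1.4056336246139396
sp [ 0.43481099 -0.08057898  0.05      ] cl [0.52221054 0.3471035  0.04      ]
```

View pics/c3.png

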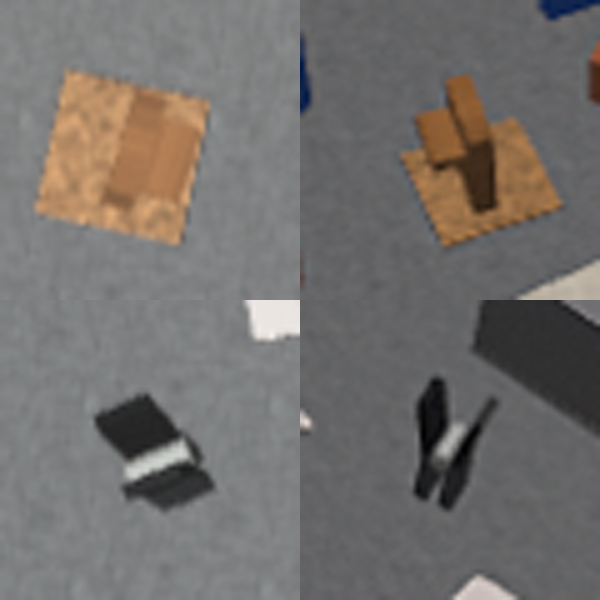

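Call:
arm_command([
  [0,0,-5,0,0,0.094,85],
  [0,0,-5,0,0,0.094,85],
  [0,0,-5,0,0,0.094,85],
  [0,0,-5,0,0,0.094,85],
  [0,0,-5,0,0,0.094,85],
])

```text
clock: 0.52
eef_pos: [0.1454, 0.556, 0.256]
eef_rot: [-3.141, 0.0, 2.411]
force: [-0.1, -0.1, -0.7]
finger_gap: 0.0851
gripper_force: 0.0
```

Call:
arm_command([
  [0,0,-5,0,0,0.094,85],
  [0,0,-5,0,0,0.094,85],
  [0,0,-5,0,0,0.094,85],
  [0,0,-5,0,0,0.094,85],
  [0,0,-5,0,0,0.094,85],
])

```text
clock: 0.93
eef_pos: [0.1454, 0.556, 0.281]
eef_rot: [-3.141, 0.001, 1.941]
force: [-0.1, -0.5, 0.7]
finger_gap: 0.0851
gripper_force: 0.0
```

Call:
arm_command([
  [0,0,-5,0,0,0.094,85],
  [0,0,-5,0,0,0.094,85],
  [0,0,-5,0,0,0.094,85],
  [0,0,-5,0,0,0.094,85],
  [0,0,-5,0,0,0.094,85],
])

```text
clock: 1.35
eef_pos: [0.1454, 0.556, 0.306]
eef_rot: [-3.141, 0.001, 1.471]
force: [-0.6, 0.2, -0.4]
finger_gap: 0.0851
gripper_force: 0.0
```

Call:
arm_command([
  [-30.6,19.2,0,0,0,0,85],
  [-30.6,19.2,0,0,0,0,85],
  [-30.6,19.2,0,0,0,0,85],
  [-30.6,19.2,0,0,0,0,85],
  [-30.6,19.2,0,0,0,0,85],
])

```text
clock: 1.77
eef_pos: [0.2267, 0.3931, 0.3058]
eef_rot: [-3.141, 0.001, 1.477]
force: [1.4, -0.2, 0.9]
finger_gap: 0.0853
gripper_force: 0.0
```

Call:
arm_command([
  [-30.6,19.2,0,0,0,0,85],
  [-30.6,19.2,0,0,0,0,85],
  [-30.6,19.2,0,0,0,0,85],
  [-30.6,19.2,0,0,0,0,85],
  [-30.6,19.2,0,0,0,0,85],
])

```text
clock: 2.18
eef_pos: [0.3077, 0.2317, 0.3061]
eef_rot: [-3.141, 0.0, 1.476]
force: [1.0, 0.2, 0.5]
finger_gap: 0.085
gripper_force: 0.0
```

Call:
arm_command([
  [-30.6,19.2,0,0,0,0,85],
  [-30.6,19.2,0,0,0,0,85],
  [-30.6,19.2,0,0,0,0,85],
  [-30.6,19.2,0,0,0,0,85],
  [-30.6,19.2,0,0,0,0,85],
])

```text
clock: 2.6
eef_pos: [0.3888, 0.0703, 0.3062]
eef_rot: [-3.141, -0.0, 1.476]
force: [0.9, -0.1, -0.2]
finger_gap: 0.0852
gripper_force: 0.0
```

Call:
arm_command([
  [-30.6,19.2,0,0,0,0,85],
  [-30.6,19.2,0,0,0,0,85],
  [-30.6,19.2,0,0,0,0,85],
  [-30.6,19.2,0,0,0,0,85],
  [0,0,0,0,0,0,85],
])

```text
clock: 3.02
eef_pos: [0.4556, -0.0619, 0.3054]
eef_rot: [3.141, 0.003, 1.47]
force: [0.6, 0.6, -0.5]
finger_gap: 0.0849
gripper_force: 0.0
```

```bash
cat >> h.py <<'E'
def go(x,y,z,phi,s=None):
    """deltas (mm) in final tool axes after turning about tool z"""
    s=s or env.get_state(); p=np.array(s["eef_pos"])*1000; r=s["eef_rot"]; ph=r[2]-np.pi/2
    turn=(ph-phi+np.pi/2)%np.pi-np.pi/2; ph2=ph-turn
    d=np.array([x,y,z])-p
    print("turn",round(turn,3),"dx",round(-np.sin(ph2)*d[0]+np.cos(ph2)*d[1],1),"dy",round(np.cos(ph2)*d[0]+np.sin(ph2)*d[1],1),"dz",round(-d[2],1),"rows>=",np.ceil(max(np.linalg.norm(d)/41.7,abs(turn)/.125)))
E
python3 - <<'E'
from h import *
st(); c=cam("wrist"); im=vision.get_image("wrist"); cv2.imwrite("pics/w1.png",im); np.save("w1.npy",np.array([c],dtype=object),allow_pickle=True)
print("campos",-c[4].T@c[5],c[0]); print(np.round(c[4],2))
E
```

```text
t 3.02 p [455.6 -61.9 305.4] rpy [3.141e+00 3.000e-03 1.470e+00] q6 [-0.16  0.09  1.67 -0.    1.37 -0.06] gap 84.9 F [ 0.6  0.6 -0.5]
campos [0.46448338 0.0210236  0.44800536] 307.87218952543816
[[ 0.99 -0.1   0.  ]
 [-0.1  -0.94  0.33]
 [-0.03 -0.33 -0.94]]
```

View pics/w1.png

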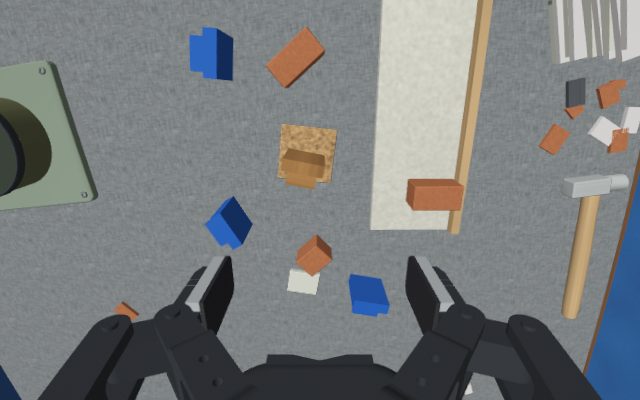

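```bash
cat > m2.py <<'E'
from fit import *
c=tuple(np.load("w1.npy",allow_pickle=True)[0]); im=cv2.imread("pics/w1.png")
for n,x,y,yw,d,z in(("start",.6147,-.137,-.094,.068,.012),("B",.441,.063,.588,.06,0),("D",.432,-.223,.627,.044,0)):
    f=fitblock([view(im,c,x,y,z+.02,45)],x,y,[yw],d,z=z); print(n,np.round(f.x,1),round(f.fun,1))
    if n=="B": f=fitblock([view(im,c,x,y,z+.02,45)],x,y,[yw],.068,z=z); print("as A",np.round(f.x,1),round(f.fun,1))
g=lambda u0,v0,u1,v1:cv2.resize(im[v0:v1,u0:u1],(800,600),interpolation=cv2.INTER_CUBIC)
cv2.imwrite("pics/c4.png",g(264,115,352,181+15-15)); cv2.imwrite("pics/c4.png",g(258,120,354,192))
E
python3 m2.py
```

```text
start [ 613.6 -136.1  -16.1] 171.6
B [440.7  62.6  62.6] 324.2
as A [438.3  60.9  63.1] 233.7
D [ 430.5 -224.8   73.7] 253.5
```

View pics/c4.png

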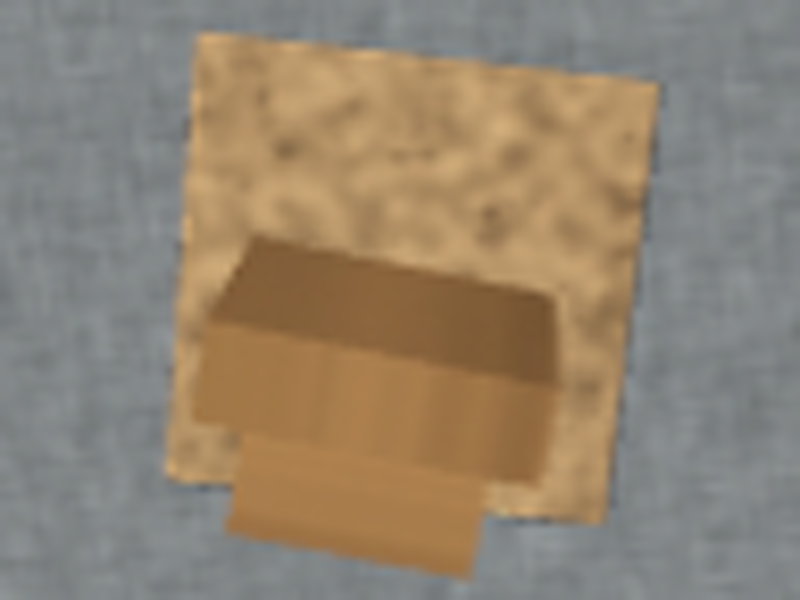

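```bash
cat >> fit.py <<'E'
def redmask(im):
    h=cv2.cvtColor(im,cv2.COLOR_BGR2HSV); return ((h[...,0]<=12)&(h[...,1]>95)&(h[...,2]>40)).astype(np.uint8)
view.__defaults__=(.02,36,redmask)
E
sed -i 's/^def view(im,c,x,y,z=.02,W=36,maskf=redmask)/def view(im,c,x,y,z=.02,W=36,maskf=None)/' fit.py
cat > m3.py <<'E'
from fit import *
from scipy.optimize import least_squares
c=tuple(np.load("w1.npy",allow_pickle=True)[0]); im=cv2.imread("pics/w1.png"); print(im[193,435],im[59,295],im[254,315],im[150,312],im[110,470])
for n,x,y,yw,ds,z in(("start",.6147,-.137,-.094,[.068],.012),("B",.441,.063,.588,[.06,.068,.052],0),("D",.432,-.223,.627,[.044,.052],0)):
  for d in ds:
    v=view(im,c,x,y,z+.02,45);f=fitblock([v],x,y,[yw],d,z=z); print(n,d,np.round(f.x,1),round(f.fun,1),v[1].sum()/16)
s=800/96; px=lambda x,y:(257.5+(x+.5)/s,119.5+(y+.5)/s)
O=[(255,237,-27,8,3),(553,295,27,8,3),(212,318,-27,8,73),(560,385,27,8,73),(193,420,-27,-8,73),(540,487,27,-8,73),(228,532,-20,-30,55),(470,580,20,-30,55)]
r=lambda p:np.ravel([w2pix(c,place(np.array([[a,b,h]])/1e3,*p)[0])-px(x,y) for x,y,a,b,h in O])
o=least_squares(r,[.437,-.07,-.2]); print("spacer",o.x,np.round(o.fun,1))
q=[pix2w(c,*px(*a),.003) for a in((195,33),(658,83),(605,523),(165,480))]; print("mat",np.mean(q,0))
# board edges / start-block corners by eye in w1
for n,u,v,z in(("board front top",382,2,.012),("board front bot",371,229,.012),("fence end",452,233,.028)): print(n,np.round(pix2w(c,u,v,z)*1000,1))
E
python3 m3.py
```

```text
[ 76 113 178] [ 77 114 178] [ 76 113 177] [112 160 195] [126 170 200]
start 0.068 [ 612.8 -136.1  -15.7] 153.5 1641.0625
B 0.06 [440.1  61.9  60. ] 226.6 1781.0625
B 0.068 [438.6  60.8  61.5] 100.9 1781.0625
B 0.052 [442.9  63.6  61. ] 421.2 1781.0625
D 0.044 [ 431.3 -224.    73.6] 100.8 927.3125
D 0.052 [ 433.  -222.2   75.4] 243.1 927.3125
spacer [ 0.43485656 -0.07007427 -0.29815028] [-0.3 -0.4  0.4 -0.2 -0.5  0.1  0.5  0.3 -0.3  0.1  0.3  0.2 -0.2  0.
  0.2 -0.1]
mat [ 0.43688385 -0.06634637  0.003     ]
board front top [553.6 117.6  12. ]
board front bot [ 524.4 -192.5   12. ]
fence end [ 645.  -204.3   28. ]
```

Call:
arm_command([
  [0,0,0,0,0,0.0985,85],
  [0,0,0,0,0,0.0985,85],
  [-13.9,-17.4,20,0,0,0,85],
  [0,0,40,0,0,0,85],
  [0,0,40,0,0,0,85],
])

```text
clock: 3.48
eef_pos: [0.4324, -0.0645, 0.2064]
eef_rot: [3.138, -0.001, 1.279]
force: [1.1, 0.2, -0.4]
finger_gap: 0.085
gripper_force: 0.0
```

Call:
arm_command([
  [0,0,40,0,0,0,85],
  [0,0,40,0,0,0,85],
  [0,0,40,0,0,0,85],
  [0,0,20,0,0,0,85],
  [0,0,9.4,0,0,0,85],
])

```text
clock: 3.9
eef_pos: [0.4295, -0.0637, 0.0538]
eef_rot: [-3.134, 0.0, 1.28]
force: [0.2, 0.2, 0.6]
finger_gap: 0.0848
gripper_force: 0.0
```

Call:
arm_command([
  [0,0,0,0,0,0,50],
  [0,0,0,0,0,0,50],
  [0,0,0,0,0,0,50],
  [0,0,0,0,0,0,50],
  [0,0,0,0,0,0,50],
], grip_force=30)

```text
clock: 4.32
eef_pos: [0.4336, -0.0653, 0.058]
eef_rot: [3.139, -0.0, 1.279]
force: [0.8, 0.6, 2.9]
finger_gap: 0.0532
gripper_force: 31.8
```

Call:
arm_command([
  [0,0,0,0,0,0,50],
  [0,0,0,0,0,0,50],
  [0,0,0,0,0,0,50],
  [0,0,0,0,0,0,50],
  [0,0,0,0,0,0,50],
])

```text
clock: 4.73
eef_pos: [0.4336, -0.0654, 0.0579]
eef_rot: [3.14, -0.001, 1.278]
force: [0.3, 1.0, 7.4]
finger_gap: 0.0533
gripper_force: 32.3
```

Call:
arm_command([
  [0,0,-20,0,0,0,50],
  [0,0,-40,0,0,0,50],
  [0,0,-40,0,0,0,50],
  [0,0,0,0,0,-0.0995,50],
  [0,0,0,0,0,-0.0995,50],
])

```text
clock: 5.15
eef_pos: [0.4344, -0.0657, 0.1596]
eef_rot: [3.135, 0.001, 1.482]
force: [-0.9, 0.6, -0.4]
finger_gap: 0.0533
gripper_force: 32.2
```

Call:
arm_command([
  [-3.9,38,0,0,0,0,50],
  [-3.9,38,0,0,0,0,50],
  [-3.9,38,0,0,0,0,50],
  [-3.9,38,0,0,0,0,50],
  [-3.9,38,0,0,0,0,50],
])

```text
clock: 5.57
eef_pos: [0.6215, -0.1028, 0.1568]
eef_rot: [-3.141, -0.0, 1.478]
force: [-0.5, -0.2, 0.5]
finger_gap: 0.0532
gripper_force: 32.2
```

Call:
arm_command([
  [0,0,0,0,0,0,50],
  [0,0,0,0,0,0,50],
  [0,0,0,0,0,0,50],
  [0,0,0,0,0,0,50],
  [0,0,0,0,0,0,50],
])

```text
clock: 5.98
eef_pos: [0.619, -0.1022, 0.1573]
eef_rot: [-3.141, -0.0, 1.478]
force: [0.1, 0.2, -1.1]
finger_gap: 0.0533
gripper_force: 32.3
```

```bash
cat >> h.py <<'E'
BO=np.array([611.2,-20.5]); BY=-.094
ex=np.array([np.cos(BY),np.sin(BY)]); ey=np.array([-np.sin(BY),np.cos(BY)])
def b2w(x,y): return BO+x*ex+y*ey
def w2b(p): d=np.asarray(p)[:2]-BO; return np.round([d@ex,d@ey],1)
def snap(n,name):
    c=cam(n); im=vision.get_image(n); cv2.imwrite(f"pics/{name}.png",im); np.save(name+".npy",np.array([c],dtype=object),allow_pickle=True); return c,im
def bst():
    s=st(); print("board xy",w2b(np.array(s["eef_pos"])*1000),"phi-BY",round(s["eef_rot"][2]-np.pi/2-BY,4)); return s
E
python3 - <<'E'
from h import *
bst(); c,im=snap("wrist","w2"); 
E
```

```text
t 5.98 p [ 619.  -102.2  157.3] rpy [-3.141 -0.     1.478] q6 [-0.18  0.45  1.55  0.    1.14 -0.09] gap 53.3 F [ 0.1  0.2 -1.1]
board xy [ 15.4 -80.6] phi-BY 0.001
```

View pics/w2.png

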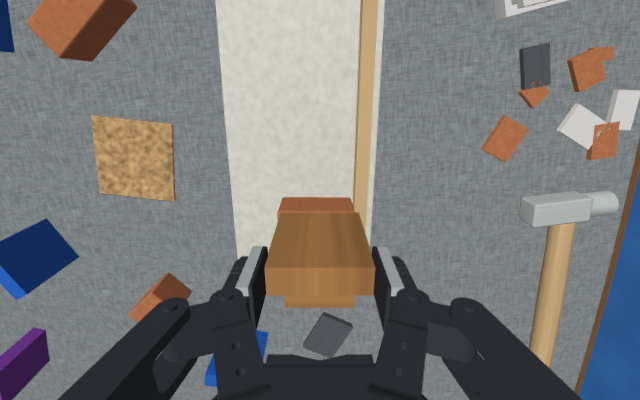

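```bash
cat > m4.py <<'E'
from fit import *
from scipy.optimize import least_squares
c=tuple(np.load("w2.npy",allow_pickle=True)[0]); im=cv2.imread("pics/w2.png")
cv2.imwrite("pics/c5.png",cv2.resize(im[185:310,235:402],(800,600),interpolation=cv2.INTER_CUBIC))
for p in((283,197),(352,197)): print(w2b(pix2w(c,*p,.012)*1e3))
for u,v,z in((353,235,.028),(382,2,.028),(361,2,.028),(215,2,.012),(236,240,.012)): print("edge",u,v,w2b(pix2w(c,u,v,z)*1e3))
O=[(280,213,-27,8,0),(358,212,27,8,0),(268,265,-27,8,70),(373,268,27,8,70),(265,296,-27,-8,70),(374,297,27,-8,70),(286,306,-20,-30,52),(354,306,20,-30,52)]
r=lambda p:np.ravel([w2pix(c,place(np.array([[a,b,h]])/1e3,*p)[0])-(x,y) for x,y,a,b,h in O])
o=least_squares(r,[.62,-.105,-.09,.1]); print("spacer",w2b(o.x*1e3),o.x,np.round(o.fun,1))
E
python3 m4.py
```

```text
[-20.  -98.1]
[ 48.4 -98.1]
edge 353 235 [  49.  -131.9]
edge 382 2 [64.9 68.8]
edge 361 2 [48.5 68.6]
edge 215 2 [-70.5  73.1]
edge 236 240 [ -71.  -145.7]
spacer [ 16.3 -87.7] [ 0.61922515 -0.1093817  -0.10169566  0.09926078] [ 1.5 -0.1  0.2  1.5 -3.   1.9  2.2 -0.3  1.7 -1.8 -1.1 -2.1 -0.6  0.4
 -0.5  0.9]
```

View pics/c5.png

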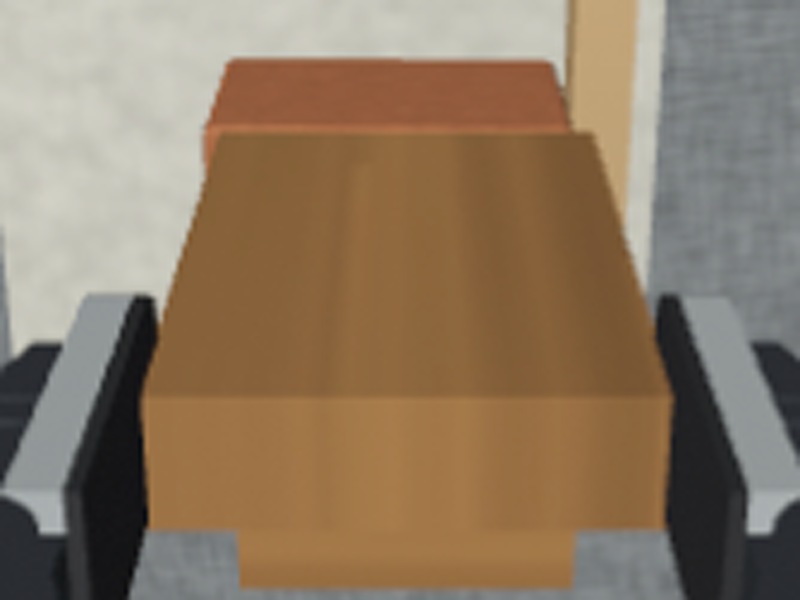

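```bash
cat > m5.py <<'E'
from fit import *
from scipy.optimize import least_squares
c=tuple(np.load("w2.npy",allow_pickle=True)[0])
O=[(280.5,212.5,-27,8,0),(359.2,212.5,27,8,0),(265.3,267.7,-27,8,70),(375.3,267.7,27,8,70),(266.3,295,-27,-8,70),(374.2,295,27,-8,70),(284.7,307.1,-20,-30,52),(355,307.1,20,-30,52)]
r=lambda p:np.ravel([w2pix(c,place(np.array([[a,b,h]])/1e3,*p)[0])-(x,y) for x,y,a,b,h in O])
o=least_squares(r,[.62,-.105,-.09,.1]); print("spacer",w2b(o.x*1e3),o.x,np.round(o.fun,1))
E
python3 m5.py
```

```text
spacer [ 16.4 -86.6] [ 0.61943159 -0.10830492 -0.0947161   0.10108818] [ 0.7  0.2 -0.5  0.3 -0.9 -0.3  0.8 -0.2  0.  -0.  -0.2  0.1  0.8  0.1
 -0.6  0.1]
```

Call:
arm_command([
  [1.5,0,30,0,0,0,50],
  [0,0,30,0,0,0,50],
  [0,0,20,0,0,0,50],
  [0,0,7.5,0,0,0,50],
  [0,0,0,0,0,0,50],
])

```text
clock: 6.45
eef_pos: [0.6189, -0.1006, 0.0687]
eef_rot: [-3.139, -0.0, 1.478]
force: [0.1, -0.4, -0.4]
finger_gap: 0.0526
gripper_force: 32.4
```

Call:
arm_command([
  [0,0,0,0,0,0,50],
  [0,0,0,0,0,0,50],
  [-0.7,0,0,0,0,0,50],
  [-0.7,0,0,0,0,0,50],
  [-0.7,0,0,0,0,0,50],
])

```text
clock: 6.87
eef_pos: [0.6204, -0.1032, 0.07]
eef_rot: [3.141, 0.0, 1.478]
force: [-0.5, -0.6, -1.3]
finger_gap: 0.0534
gripper_force: 32.4
```

Call:
arm_command([
  [-0.7,0,0,0,0,0,50],
  [-0.7,0,0,0,0,0,50],
  [-0.7,0,0,0,0,0,50],
  [0,0,0,0,0,0,50],
  [0,0,0,0,0,0,50],
])

```text
clock: 7.28
eef_pos: [0.6199, -0.1052, 0.0693]
eef_rot: [-3.141, -0.0, 1.478]
force: [0.4, 0.6, -0.5]
finger_gap: 0.0532
gripper_force: 32.4
```

Call:
arm_command([
  [-0.5,0,0,0,0,0,50],
  [-0.5,0,0,0,0,0,50],
  [0,0,0,0,0,0,50],
  [0,0,0,0,0,0,50],
  [0,0,0,0,0,0,50],
])

```text
clock: 7.7
eef_pos: [0.6199, -0.1059, 0.0694]
eef_rot: [-3.142, -0.0, 1.478]
force: [0.3, 1.7, -1.2]
finger_gap: 0.0536
gripper_force: 32.4
```

Call:
arm_command([
  [-0.5,0,0,0,0,0,50],
  [-0.5,0,0,0,0,0,50],
  [0,0,0,0,0,0,50],
  [0,0,0,0,0,0,50],
  [0,0,0,0,0,0,50],
])

```text
clock: 8.12
eef_pos: [0.6198, -0.1064, 0.0695]
eef_rot: [3.142, -0.001, 1.477]
force: [0.0, 5.2, 1.4]
finger_gap: 0.0534
gripper_force: 32.6
```

Call:
arm_command([
  [-0.5,0,0,0,0,0,50],
  [-0.5,0,0,0,0,0,50],
  [0,0,0,0,0,0,50],
  [0,0,0,0,0,0,50],
  [0,0,0,0,0,0,50],
])

```text
clock: 8.53
eef_pos: [0.6198, -0.1067, 0.0696]
eef_rot: [3.142, -0.002, 1.477]
force: [1.4, 7.4, 2.5]
finger_gap: 0.0528
gripper_force: 32.6
```

Call:
arm_command([
  [0.8,0,0.7,0,0,0,50],
  [0,0,0.7,0,0,0,50],
  [0,0,0,0,0,0,50],
  [0,0,0,0,0,0,50],
  [0,0,0,0,0,0,50],
])

```text
clock: 8.95
eef_pos: [0.62, -0.1064, 0.0683]
eef_rot: [3.141, -0.001, 1.477]
force: [0.0, 5.8, 1.0]
finger_gap: 0.0532
gripper_force: 32.6
```

Call:
arm_command([
  [0,0,0.6,0,0,0,50],
  [0,0,0,0,0,0,50],
  [0,0,0,0,0,0,50],
  [0,0,0,0,0,0,50],
  [0,0,0,0,0,0,50],
])

```text
clock: 9.37
eef_pos: [0.62, -0.1065, 0.0677]
eef_rot: [3.141, -0.002, 1.477]
force: [0.2, 5.6, 2.5]
finger_gap: 0.0532
gripper_force: 32.7
```

Call:
arm_command([
  [0,0,0.6,0,0,0,50],
  [0,0,0,0,0,0,50],
  [0,0,0,0,0,0,50],
  [0,0,0,0,0,0,50],
  [0,0,0,0,0,0,50],
])

```text
clock: 9.78
eef_pos: [0.6201, -0.1064, 0.0672]
eef_rot: [3.141, -0.002, 1.477]
force: [-0.1, 6.1, 1.6]
finger_gap: 0.053
gripper_force: 32.7
```

Call:
arm_command([
  [0,0,0.6,0,0,0,50],
  [0,0,0,0,0,0,50],
  [0,0,0,0,0,0,50],
  [0,0,0,0,0,0,50],
  [0,0,0,0,0,0,50],
])

```text
clock: 10.2
eef_pos: [0.6201, -0.1064, 0.067]
eef_rot: [3.141, -0.002, 1.477]
force: [0.3, 6.0, 4.4]
finger_gap: 0.0533
gripper_force: 32.9
```

Call:
arm_command([
  [0,0,0.6,0,0,0,50],
  [0,0,0,0,0,0,50],
  [0,0,0,0,0,0,50],
  [0,0,0,0,0,0,50],
  [0,0,0,0,0,0,50],
])

```text
clock: 10.62
eef_pos: [0.6201, -0.1064, 0.067]
eef_rot: [3.14, -0.002, 1.477]
force: [0.1, 6.3, 7.1]
finger_gap: 0.0527
gripper_force: 33.2
```

Call:
arm_command([
  [0,0,0.6,0,0,0,50],
  [0,0,0,0,0,0,50],
  [0,0,0,0,0,0,50],
  [0,0,0,0,0,0,50],
  [0,0,0,0,0,0,50],
])

```text
clock: 11.03
eef_pos: [0.6202, -0.1064, 0.0669]
eef_rot: [3.14, -0.001, 1.477]
force: [-1.2, 7.7, 10.7]
finger_gap: 0.0537
gripper_force: 33.4
```

Call:
arm_command([
  [0,0,-0.8,0,0,0,50],
  [0,0,0,0,0,0,58],
  [0,0,0,0,0,0,66],
  [0,0,0,0,0,0,76],
  [0,0,0,0,0,0,80],
])

```text
clock: 11.45
eef_pos: [0.6196, -0.1079, 0.0656]
eef_rot: [-3.141, 0.001, 1.478]
force: [-0.0, -0.1, 0.7]
finger_gap: 0.08
gripper_force: 0.0
```

Call:
arm_command([
  [0,0,0,0,0,0,80],
  [0,0,0,0,0,0,80],
  [0,0,-10,0,0,0,80],
  [0,0,-30,0,0,0,80],
  [0,0,-40,0,0,0,80],
])

```text
clock: 11.87
eef_pos: [0.6176, -0.107, 0.144]
eef_rot: [-3.134, -0.001, 1.478]
force: [-0.2, -0.5, -0.1]
finger_gap: 0.08
gripper_force: 0.0
```

Call:
arm_command([
  [0,0,-35,0,0,0,80],
  [0,0,-35,0,0,-0.115,80],
  [0,0,-33,0,0,-0.115,80],
  [0,0,0,0,0,-0.115,80],
  [0,0,0,0,0,-0.115,80],
])

```text
clock: 12.28
eef_pos: [0.6209, -0.1076, 0.253]
eef_rot: [3.136, 0.004, 1.944]
force: [0.6, -0.1, -0.1]
finger_gap: 0.0801
gripper_force: 0.0
```

Call:
arm_command([
  [0,0,0,0,0,-0.115,80],
  [0,0,0,0,0,-0.119,80],
  [30,-6.7,0,0,0,0,80],
  [30,-6.7,0,0,0,0,80],
  [30,-6.7,0,0,0,0,80],
])

```text
clock: 12.7
eef_pos: [0.5514, -0.0441, 0.2492]
eef_rot: [3.141, 0.0, 2.171]
force: [1.0, 0.8, -0.3]
finger_gap: 0.0802
gripper_force: 0.0
```

Call:
arm_command([
  [30,-6.7,0,0,0,0,80],
  [30,-6.7,0,0,0,0,80],
  [30,-6.7,0,0,0,0,80],
  [30,-6.7,0,0,0,0,80],
  [30,-6.7,0,0,0,0,80],
])

```text
clock: 13.12
eef_pos: [0.4385, 0.061, 0.2496]
eef_rot: [3.141, 0.001, 2.171]
force: [0.3, 0.2, 0.0]
finger_gap: 0.0802
gripper_force: 0.0
```

Call:
arm_command([
  [0,0,0,0,0,0,80],
  [0,0,0,0,0,0,80],
  [0,0,0,0,0,0,80],
  [0,0,0,0,0,0,80],
  [0,0,0,0,0,0,80],
])

```text
clock: 13.53
eef_pos: [0.4406, 0.0597, 0.2489]
eef_rot: [3.141, 0.0, 2.171]
force: [0.3, 0.9, -0.7]
finger_gap: 0.0801
gripper_force: 0.0
```

```bash
cat > m6.py <<'E'
from fit import *
import sys
# usage: m6 name x y yaw(mm,rad) lens...
n=sys.argv[1]; x,y,yw=map(float,sys.argv[2:5]); bst(); c,im=snap("wrist",n)
for d in sys.argv[5:]:
    v=view(im,c,x/1e3,y/1e3,.02,75); f=fitblock([v],x/1e3,y/1e3,[yw],float(d)/1e3); print(d,np.round(f.x,2),round(f.fun,1),v[1].sum()/16); 
    go(f.x[0],f.x[1],18,f.x[2]/100)
E
python3 m6.py w3 440 62 .6 52 60 68
```

```text
t 13.53 p [440.6  59.7 248.9] rpy [3.141 0.    2.171] q6 [ 0.11  0.1   1.81 -0.    1.23 -0.49] gap 80.1 F [ 0.3  0.9 -0.7]
board xy [-177.4   63.8] phi-BY 0.6939
52 [440.81  63.76  61.41] 483.0 1978.375
turn -0.014 dx 3.1 dy 2.6 dz 230.7 rows>= 6.0
60 [438.44  62.02  62.43] 251.1 1978.375
turn -0.024 dx 3.1 dy -0.3 dz 230.7 rows>= 6.0
68 [438.37  60.79  60.51] 120.6 1978.375
turn -0.005 dx 2.1 dy -1.2 dz 230.7 rows>= 6.0
```

View pics/w3.png

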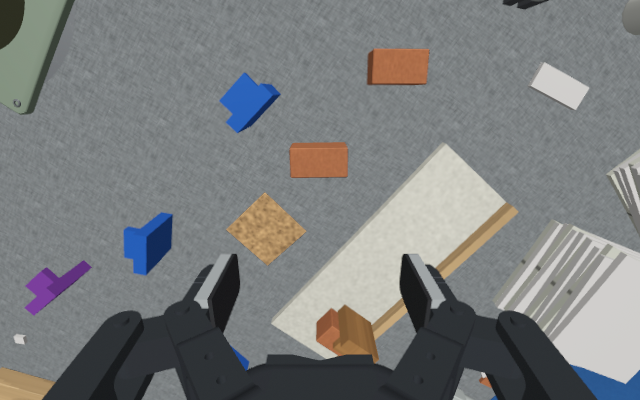

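Call:
arm_command([
  [2.3,-1,40,0,0,-0.005,85],
  [0,0,40,0,0,0,85],
  [0,0,40,0,0,0,85],
  [0,0,40,0,0,0,85],
  [0,0,35,0,0,0,85],
])

```text
clock: 14.0
eef_pos: [0.4375, 0.0611, 0.0517]
eef_rot: [-3.141, -0.0, 2.176]
force: [-0.2, 0.7, -0.3]
finger_gap: 0.0851
gripper_force: 0.0
```

Call:
arm_command([
  [0,0,20,0,0,0,85],
  [0,0,10,0,0,0,85],
  [0,0,5.7,0,0,0,85],
  [0,0,0,0,0,0,85],
  [0,0,0,0,0,0,85],
])

```text
clock: 14.42
eef_pos: [0.4384, 0.0615, 0.0183]
eef_rot: [3.141, 0.0, 2.176]
force: [0.3, 0.7, -0.3]
finger_gap: 0.0847
gripper_force: 0.0
```

Call:
arm_command([
  [0,0,0,0,0,0,40],
  [0,0,0,0,0,0,40],
  [0,0,0,0,0,0,40],
  [0,0,0,0,0,0,40],
  [0,0,0,0,0,0,40],
], grip_force=35)

```text
clock: 14.83
eef_pos: [0.4387, 0.0617, 0.0193]
eef_rot: [3.139, 0.001, 2.177]
force: [-0.3, -0.5, 7.3]
finger_gap: 0.0673
gripper_force: 40.3
```

Call:
arm_command([
  [0,0,0,0,0,0,40],
  [0,0,0,0,0,0,40],
  [0,0,-20,0,0,0,40],
  [0,0,-20,0,0,0,40],
  [0,0,-20,0,0,0,40],
])

```text
clock: 15.25
eef_pos: [0.4371, 0.0616, 0.0787]
eef_rot: [-3.141, -0.001, 2.177]
force: [0.8, -0.3, -1.6]
finger_gap: 0.0673
gripper_force: 41.5
```

Call:
arm_command([
  [0,0,-20,0,0,0,40],
  [0,0,-20,0,0,0,40],
  [0,0,0,0,0,0,40],
  [0,0,0,0,0,0,40],
  [0,0,0,0,0,0,40],
])

```text
clock: 15.67
eef_pos: [0.4367, 0.0616, 0.1172]
eef_rot: [-3.14, -0.001, 2.177]
force: [-0.6, -0.2, -1.9]
finger_gap: 0.0669
gripper_force: 41.6
```

Call:
arm_command([
  [0,0,0,0,0,0.1167,40],
  [0,0,0,0,0,0.1167,40],
  [0,0,0,0,0,0.1167,40],
  [0,0,0,0,0,0.1167,40],
  [0,0,0,0,0,0.1167,40],
])

```text
clock: 16.08
eef_pos: [0.4365, 0.0615, 0.1164]
eef_rot: [-3.138, 0.0, 1.587]
force: [-0.7, 0.7, -2.3]
finger_gap: 0.0671
gripper_force: 41.5
```

Call:
arm_command([
  [0,0,0,0,0,0.1167,40],
  [-20.2,32.4,0,0,0,0,40],
  [-20.2,32.4,0,0,0,0,40],
  [-20.2,32.4,0,0,0,0,40],
  [-20.2,32.4,0,0,0,0,40],
])

```text
clock: 16.5
eef_pos: [0.5592, -0.0319, 0.1161]
eef_rot: [-3.138, -0.0, 1.477]
force: [1.0, 0.9, -1.9]
finger_gap: 0.0671
gripper_force: 41.5
```

Call:
arm_command([
  [-20.2,32.4,0,0,0,0,40],
  [-20.2,32.4,0,0,0,0,40],
  [0,0,0,0,0,0,40],
  [0,0,0,0,0,0,40],
  [0,0,0,0,0,0,40],
])

```text
clock: 16.92
eef_pos: [0.6182, -0.0769, 0.1158]
eef_rot: [-3.137, -0.001, 1.476]
force: [-0.5, -0.5, -2.2]
finger_gap: 0.0672
gripper_force: 41.6
```

```bash
python3 - <<'E'
from h import *
bst(); c,im=snap("wrist","w4"); cv2.imwrite("pics/w4c.png",cv2.resize(im[160:360,180:447],(800,600),interpolation=cv2.INTER_CUBIC))
E
```

```text
t 16.92 p [618.2 -76.9 115.8] rpy [-3.137e+00 -1.000e-03  1.476e+00] q6 [-0.14  0.48  1.61  0.    1.05 -0.05] gap 67.2 F [-0.5 -0.5 -2.2]
board xy [ 12.3 -55.5] phi-BY -0.0006
```

View pics/w4c.png

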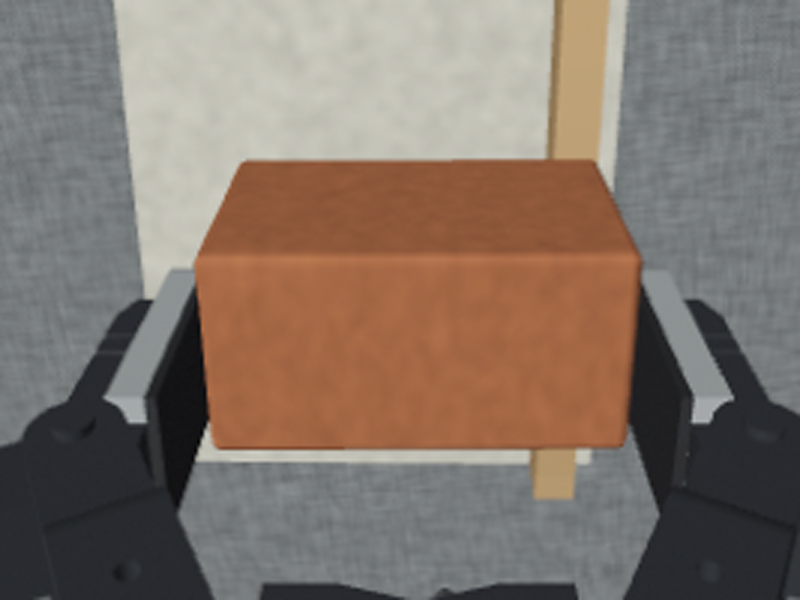

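```bash
python3 - <<'E'
from fit import *
from scipy.optimize import least_squares
c=tuple(np.load("w4.npy",allow_pickle=True)[0])
O=[(261,213.3,-34,18,0),(379,213.3,34,18,0),(245.7,245.3,-34,18,40),(393.3,245.5,34,18,40),(251,309,-34,-18,40),(389.3,309,34,-18,40)]
r=lambda p:np.ravel([w2pix(c,place(np.array([[a,b,h]])/1e3,*p)[0])-(x,y) for x,y,a,b,h in O])
o=least_squares(r,[.618,-.077,-.09,.1]); print("blk",w2b(o.x*1e3),o.x,np.round(o.fun,1))
E
```

```text
blk [ 13.1 -57.9] [ 0.61883081 -0.0793853  -0.09190185  0.09299368] [ 0.4 -0.7 -0.5 -0.8 -0.1  0.2  0.6 -0.2  0.8  0.6 -1.2  0.7]
```

Call:
arm_command([
  [0,0,30,0,0,0,40],
  [0,0,30,0,0,0,40],
  [0,0,15,0,0,0,40],
  [0,0,7.5,0,0,0,40],
  [0,0,0,0,0,0,40],
])

```text
clock: 17.38
eef_pos: [0.6177, -0.0762, 0.0338]
eef_rot: [-3.137, -0.0, 1.478]
force: [0.2, -0.7, -1.3]
finger_gap: 0.0671
gripper_force: 41.5
```

Call:
arm_command([
  [0,0,0,0,0,0,40],
  [-1,0,0,0,0,0,40],
  [-1,0,0,0,0,0,40],
  [-1,0,0,0,0,0,40],
  [0,0,0,0,0,0,40],
])

```text
clock: 17.8
eef_pos: [0.6199, -0.0805, 0.0365]
eef_rot: [3.14, 0.0, 1.476]
force: [-0.7, -0.3, -0.9]
finger_gap: 0.0669
gripper_force: 41.6
```

Call:
arm_command([
  [-0.5,0,0,0,0,0,40],
  [-0.5,0,0,0,0,0,40],
  [0,0,0,0,0,0,40],
  [0,0,0,0,0,0,40],
  [0,0,0,0,0,0,40],
])

```text
clock: 18.22
eef_pos: [0.6197, -0.0813, 0.0356]
eef_rot: [3.141, -0.0, 1.477]
force: [0.8, 0.2, -1.5]
finger_gap: 0.0673
gripper_force: 41.6
```

Call:
arm_command([
  [-0.5,0,0,0,0,0,40],
  [-0.5,0,0,0,0,0,40],
  [0,0,0,0,0,0,40],
  [0,0,0,0,0,0,40],
  [0,0,0,0,0,0,40],
])

```text
clock: 18.63
eef_pos: [0.6194, -0.0823, 0.0356]
eef_rot: [3.142, -0.0, 1.477]
force: [-0.5, -0.1, -1.2]
finger_gap: 0.067
gripper_force: 41.6
```

Call:
arm_command([
  [-0.5,0,1,0,0,0,40],
  [-0.5,0,1,0,0,0,40],
  [0,0,0,0,0,0,40],
  [0,0,0,0,0,0,40],
  [0,0,0,0,0,0,40],
])

```text
clock: 19.05
eef_pos: [0.6193, -0.0833, 0.0336]
eef_rot: [-3.142, -0.0, 1.477]
force: [0.8, 0.3, -1.7]
finger_gap: 0.0669
gripper_force: 41.6
```

Call:
arm_command([
  [-0.5,0,0,0,0,0,40],
  [-0.5,0,0,0,0,0,40],
  [0,0,0,0,0,0,40],
  [0,0,0,0,0,0,40],
  [0,0,0,0,0,0,40],
])

```text
clock: 19.47
eef_pos: [0.6192, -0.0843, 0.0336]
eef_rot: [3.142, -0.0, 1.477]
force: [0.1, -0.3, -2.0]
finger_gap: 0.0669
gripper_force: 41.6
```

Call:
arm_command([
  [-0.5,0,0,0,0,0,40],
  [0,0,0,0,0,0,40],
  [0,0,0,0,0,0,40],
  [0,0,0,0,0,0,40],
  [0,0,0,0,0,0,40],
])

```text
clock: 19.88
eef_pos: [0.6192, -0.0844, 0.0336]
eef_rot: [3.142, -0.001, 1.476]
force: [0.2, 2.8, -1.3]
finger_gap: 0.0669
gripper_force: 41.6
```

Call:
arm_command([
  [-0.5,0,0,0,0,0,40],
  [0,0,0,0,0,0,40],
  [0,0,0,0,0,0,40],
  [0,0,0,0,0,0,40],
  [0,0,0,0,0,0,40],
])

```text
clock: 20.3
eef_pos: [0.6192, -0.0844, 0.0336]
eef_rot: [3.141, -0.001, 1.476]
force: [0.2, 5.5, -1.2]
finger_gap: 0.0671
gripper_force: 41.6
```

Call:
arm_command([
  [0.5,0.5,0.7,0,0,0,40],
  [0,0.5,0.7,0,0,0,40],
  [0,0,0,0,0,0,40],
  [0,0,0,0,0,0,40],
  [0,0,0,0,0,0,40],
])

```text
clock: 20.72
eef_pos: [0.6196, -0.0844, 0.0322]
eef_rot: [-3.14, -0.001, 1.476]
force: [-1.8, 4.9, 0.6]
finger_gap: 0.0671
gripper_force: 41.9
```

Call:
arm_command([
  [0,0.5,0,0,0,0,40],
  [0,0.5,0,0,0,0,40],
  [0,0,0,0,0,0,40],
  [0,0,0,0,0,0,40],
  [0,0,0,0,0,0,40],
])

```text
clock: 21.13
eef_pos: [0.6196, -0.0845, 0.032]
eef_rot: [-3.138, -0.001, 1.476]
force: [-4.1, 5.3, 2.0]
finger_gap: 0.0671
gripper_force: 42.0
```

Call:
arm_command([
  [0,0.5,0,0,0,0,40],
  [0,0,0,0,0,0,40],
  [0,0,0,0,0,0,40],
  [0,0,0,0,0,0,40],
  [0,0,0,0,0,0,40],
])

```text
clock: 21.55
eef_pos: [0.6196, -0.0844, 0.0319]
eef_rot: [-3.137, -0.001, 1.476]
force: [-4.9, 5.0, 3.3]
finger_gap: 0.067
gripper_force: 42.0
```

Call:
arm_command([
  [0,0.5,0,0,0,0,40],
  [0,0,0,0,0,0,40],
  [0,0,0,0,0,0,40],
  [0,0,0,0,0,0,40],
  [0,0,0,0,0,0,40],
])

```text
clock: 21.97
eef_pos: [0.6196, -0.0845, 0.0318]
eef_rot: [-3.136, -0.001, 1.476]
force: [-6.0, 4.8, 3.2]
finger_gap: 0.0674
gripper_force: 42.1
```

Call:
arm_command([
  [0,-0.8,0.6,0,0,0,40],
  [0,0,0.5,0,0,0,40],
  [0,0,0,0,0,0,40],
  [0,0,0,0,0,0,40],
  [0,0,0,0,0,0,40],
])

```text
clock: 22.38
eef_pos: [0.6196, -0.0844, 0.0315]
eef_rot: [-3.138, -0.001, 1.476]
force: [-5.6, 6.3, 4.7]
finger_gap: 0.067
gripper_force: 42.3
```

Call:
arm_command([
  [0,0,0.7,0,0,0,40],
  [0,0,0,0,0,0,40],
  [0,0,0,0,0,0,40],
  [0,0,0,0,0,0,40],
  [0,0,0,0,0,0,40],
])

```text
clock: 22.8
eef_pos: [0.6196, -0.0844, 0.0314]
eef_rot: [-3.138, -0.001, 1.476]
force: [-6.9, 6.3, 9.1]
finger_gap: 0.0671
gripper_force: 42.8
```

Call:
arm_command([
  [0.8,-0.8,-1,0,0,0,40],
  [0,0,0,0,0,0,70],
  [0,0,0,0,0,0,80],
  [0,0,0,0,0,0,82],
  [0,0,0,0,0,0,82],
])

```text
clock: 23.22
eef_pos: [0.6213, -0.0847, 0.0315]
eef_rot: [3.14, 0.0, 1.477]
force: [-0.1, 0.2, 0.4]
finger_gap: 0.0819
gripper_force: 0.0
```

Call:
arm_command([
  [0,0,0,0,0,0,82],
  [0,0,-10,0,0,0,82],
  [0,0,-30,0,0,0,82],
  [0,0,-38,0,0,0,82],
  [0,0,0,0,0,0,82],
])

```text
clock: 23.63
eef_pos: [0.6253, -0.0849, 0.1175]
eef_rot: [3.127, 0.001, 1.477]
force: [1.0, -0.5, 0.5]
finger_gap: 0.082
gripper_force: 0.0
```

Call:
arm_command([
  [-13,1.2,0,0,0,0,82],
  [-13,1.2,0,0,0,0,82],
  [0,0,0,0,0,0,82],
  [0,0,0,0,0,0,82],
  [0,0,0,0,0,0,82],
])

```text
clock: 24.05
eef_pos: [0.6198, -0.1106, 0.1081]
eef_rot: [-3.139, -0.001, 1.476]
force: [-0.2, 0.4, -0.5]
finger_gap: 0.082
gripper_force: 0.0
```

```bash
sed -i 's/^BO=.*/BO=np.array([609.7,-20.4]); BY=-.094/' h.py; cat > m7.py <<'E'
from fit import *
bst(); c,im=snap("top","t2")
from scipy.ndimage import center_of_mass
for n,x,y,yw,d in(("C?",454,200.7,.63,None),("D?",431.6,-223.,.65,None)):
    v=view(im,c,x/1e3,y/1e3,.02,30)
    for d in(60,52,44):
        f=fitblock([v],x/1e3,y/1e3,[yw],d/1e3); print(n,d,np.round(f.x,2),round(f.fun,1),v[1].sum()/16)
w=b2w(16,-63)/1e3; v=view(im,c,*w,.032,16); f=fitblock([v],*w,[-.094],.068,z=.012); print("A",np.round(f.x,1),w2b(f.x),round(f.fun,1))
w=b2w(14,-115)/1e3; v=view(im,c,*w,.032,16); f=fitblock([v],*w,[-.094],.068,z=.012); print("start",np.round(f.x,1),w2b(f.x),round(f.fun,1))
# calibrate held fit on w4
c=tuple(np.load("w4.npy",allow_pickle=True)[0]); im=cv2.imread("pics/w4.png")
v=view(im,c,.6188,-.0794,.115,110); f=fitblock([v],.6188,-.0794,[-.094],.068,z=.0965); print("heldA",np.round(f.x,2),w2b(f.x),round(f.fun,1),v[1].sum()/16,"tcp",w2b([618.2,-76.9]))
E
python3 m7.py
```

```text
t 24.05 p [ 619.8 -110.6  108.1] rpy [-3.139e+00 -1.000e-03  1.476e+00] q6 [-0.19  0.5   1.6   0.    1.04 -0.1 ] gap 82.0 F [-0.2  0.4 -0.5]
board xy [ 18.5 -88.8] phi-BY -0.0012
C? 60 [453.71 198.79  66.78] 67.1 299.5
C? 52 [454.48 199.78  63.51] 37.2 299.5
C? 44 [456.62 201.51  63.48] 46.6 299.5
D? 60 [ 436.88 -224.7    67.19] 245.9 143.9375
D? 52 [ 432.77 -225.86   67.17] 193.8 143.9375
D? 44 [ 431.72 -223.2    64.84] 143.2 143.9375Traceback (most recent call last):
  File "m7.py", line 8, in <module>
    w=b2w(16,-63)/1e3; v=view(im,c,*w,.032,16); f=fitblock([v],*w,[-.094],.068,z=.012); print("A",np.round(f.x,1),w2b(f.x),round(f.fun,1))
                         ~~~~^^^^^^^^^^^^^^^^^
  File "fit.py", line 32, in view
    k=1+np.argmin([np.hypot(*(cc[i]-[(u-ox)*S,(v-oy)*S]))+(1e4 if s[i,4]<1500 else 0) for i in range(1,n)])
        ~~~~~~~~~^^^^^^^^^^^^^^^^^^^^^^^^^^^^^^^^^^^^^^^^^^^^^^^^^^^^^^^^^^^^^^^^^^^^^^^^^^^^^^^^^^^^^^^^^^
    return _wrapfunc(a, 'argmin', axis=axis, out=out, **kwds)
    return _wrapit(obj, method, *args, **kwds)
    result = getattr(arr, method)(*args, **kwds)
ValueError: attempt to get argmin of an empty sequence
```

Call:
arm_command([
  [0,0,20,0,0,0,82],
  [0,0,14,0,0,0,82],
  [0,0,7,0,0,0,82],
  [0,0,0,0,0,0,82],
  [0,0,0,0,0,0,82],
])

```text
clock: 24.52
eef_pos: [0.6205, -0.11, 0.0681]
eef_rot: [-3.141, -0.0, 1.477]
force: [-1.2, -0.3, 0.7]
finger_gap: 0.0823
gripper_force: 0.0
```

Call:
arm_command([
  [0,0,0,0,0,0,50],
  [0,0,0,0,0,0,50],
  [0,0,0,0,0,0,50],
  [0,0,0,0,0,0,50],
  [0,0,0,0,0,0,50],
], grip_force=30)

```text
clock: 24.93
eef_pos: [0.6211, -0.1103, 0.0696]
eef_rot: [3.14, 0.0, 1.477]
force: [-1.4, -0.0, 5.4]
finger_gap: 0.0532
gripper_force: 31.8
```

Call:
arm_command([
  [0,0,0,0,0,0,50],
  [0,0,0,0,0,0,50],
  [0,0,0,0,0,0,50],
  [0,0,0,0,0,0,50],
  [0,0,0,0,0,0,50],
])

```text
clock: 25.35
eef_pos: [0.6211, -0.1103, 0.0695]
eef_rot: [3.14, 0.0, 1.477]
force: [-1.4, 0.1, 6.3]
finger_gap: 0.0531
gripper_force: 31.8
```

Call:
arm_command([
  [0,0,-5,0,0,0,50],
  [0,0,-15,0,0,0,50],
  [0,0,-25,0,0,0,50],
  [0,0,-20,0,0,0,50],
  [0,0,0,0,0,0,50],
])

```text
clock: 25.77
eef_pos: [0.623, -0.1107, 0.1377]
eef_rot: [3.134, 0.001, 1.477]
force: [-0.3, 0.9, 0.6]
finger_gap: 0.0531
gripper_force: 31.8
```

Call:
arm_command([
  [20,-1,0,0,0,0,50],
  [20,-1,0,0,0,0,50],
  [15,-1,0,0,0,0,50],
  [0,0,0,0,0,0,50],
  [0,0,0,0,0,0,50],
])

```text
clock: 26.18
eef_pos: [0.6224, -0.0545, 0.1326]
eef_rot: [-3.14, 0.0, 1.478]
force: [0.1, -0.1, -0.5]
finger_gap: 0.0529
gripper_force: 31.8
```

Call:
arm_command([
  [0,0,20,0,0,0,50],
  [0,0,25,0,0,0,50],
  [0,0,14,0,0,0,50],
  [0,0,3,0,0,0,50],
  [0,0,0,0,0,0,50],
])

```text
clock: 26.6
eef_pos: [0.6219, -0.056, 0.0703]
eef_rot: [-3.139, 0.0, 1.476]
force: [-0.3, 0.2, -0.2]
finger_gap: 0.0534
gripper_force: 32.1
```

Call:
arm_command([
  [0,0,0,0,0,0,50],
  [0,0,0,0,0,0,50],
  [0,0,0,0,0,0,50],
  [0,0,0,0,0,0,50],
  [0,0,0,0,0,0,50],
])

```text
clock: 27.02
eef_pos: [0.6229, -0.0553, 0.0716]
eef_rot: [3.141, -0.0, 1.477]
force: [0.1, 0.0, -1.1]
finger_gap: 0.0527
gripper_force: 32.1
```

```bash
python3 - <<'E'
from h import *
bst(); c,im=snap("wrist","w5"); cv2.imwrite("pics/w5c.png",cv2.resize(im[180:380,180:447],(800,600),interpolation=cv2.INTER_CUBIC))
E
```

```text
t 27.02 p [622.9 -55.3  71.6] rpy [ 3.141 -0.     1.477] q6 [-0.11  0.53  1.66  0.    0.96 -0.01] gap 52.7 F [ 0.1  0.  -1.1]
board xy [ 16.4 -33.5] phi-BY -0.0003
```

Call:
arm_command([
  [-0.7,0,0,0,0,0,50],
  [-0.7,0,0,0,0,0,50],
  [-0.7,0,0,0,0,0,50],
  [0,0,0,0,0,0,50],
  [0,0,0,0,0,0,50],
])

```text
clock: 27.48
eef_pos: [0.6225, -0.0573, 0.0714]
eef_rot: [3.142, -0.0, 1.477]
force: [-0.8, 0.8, -0.3]
finger_gap: 0.053
gripper_force: 32.1
```

Call:
arm_command([
  [-0.3,0,0,0,0,0,50],
  [-0.3,0,0,0,0,0,50],
  [0,0,0,0,0,0,50],
  [0,0,0,0,0,0,50],
  [0,0,0,0,0,0,50],
])

```text
clock: 27.9
eef_pos: [0.6225, -0.0578, 0.0714]
eef_rot: [3.142, -0.0, 1.477]
force: [-0.3, 0.1, -0.2]
finger_gap: 0.0529
gripper_force: 32.1
```

Call:
arm_command([
  [0,0,0.7,0,0,0,50],
  [0,0,0.7,0,0,0,50],
  [0,0,0,0,0,0,50],
  [0,0,0,0,0,0,50],
  [0,0,0,0,0,0,50],
])

```text
clock: 28.32
eef_pos: [0.6225, -0.0579, 0.07]
eef_rot: [-3.142, -0.0, 1.477]
force: [0.8, 0.2, 0.3]
finger_gap: 0.0529
gripper_force: 32.1
```

Call:
arm_command([
  [0,0,0.7,0,0,0,50],
  [0,0,0.4,0,0,0,50],
  [0,0,0,0,0,0,50],
  [0,0,0,0,0,0,50],
  [0,0,0,0,0,0,50],
])

```text
clock: 28.73
eef_pos: [0.6226, -0.0579, 0.0693]
eef_rot: [3.141, -0.0, 1.477]
force: [-1.2, 0.2, 3.4]
finger_gap: 0.0529
gripper_force: 32.5
```

```bash
python3 - <<'E'
from h import *
bst()
E
```

```text
t 28.73 p [622.6 -57.9  69.3] rpy [ 3.141 -0.     1.477] q6 [-0.11  0.53  1.66  0.    0.95 -0.02] gap 52.9 F [-1.2  0.2  3.4]
board xy [ 16.3 -36.1] phi-BY -0.0002
```

Call:
arm_command([
  [-0.2,0,-0.3,0,0,0,50],
  [0,0,0,0,0,0,58],
  [0,0,0,0,0,0,66],
  [0,0,0,0,0,0,76],
  [0,0,0,0,0,0,80],
])

```text
clock: 29.15
eef_pos: [0.6224, -0.058, 0.0689]
eef_rot: [-3.141, -0.0, 1.477]
force: [-0.7, -0.6, -0.2]
finger_gap: 0.0799
gripper_force: 0.0
```

Call:
arm_command([
  [0,0,0,0,0,0,80],
  [0,0,0,0,0,0,80],
  [0,0,-10,0,0,0,80],
  [0,0,-30,0,0,0,80],
  [0,0,-40,0,0,0,80],
])

```text
clock: 29.57
eef_pos: [0.6203, -0.0578, 0.1475]
eef_rot: [-3.134, -0.0, 1.477]
force: [0.2, 0.1, 0.4]
finger_gap: 0.0802
gripper_force: 0.0
```

Call:
arm_command([
  [0,0,-35,0,0,0,80],
  [0,0,-35,0,0,-0.1215,80],
  [0,0,-31,0,0,-0.1215,80],
  [0,0,0,0,0,-0.1215,80],
  [0,0,0,0,0,-0.1215,80],
])

```text
clock: 29.98
eef_pos: [0.6236, -0.0582, 0.2543]
eef_rot: [3.135, 0.003, 1.969]
force: [-0.1, 0.3, -1.5]
finger_gap: 0.0798
gripper_force: 0.0
```

Call:
arm_command([
  [0,0,0,0,0,-0.1215,80],
  [0,0,0,0,0,-0.1215,80],
  [38.5,2.2,0,0,0,0,80],
  [38.5,2.2,0,0,0,0,80],
  [38.5,2.2,0,0,0,0,80],
])

```text
clock: 30.4
eef_pos: [0.5585, 0.0395, 0.2507]
eef_rot: [3.141, -0.0, 2.204]
force: [1.1, 1.1, 0.6]
finger_gap: 0.08
gripper_force: 0.0
```

Call:
arm_command([
  [38.5,2.2,0,0,0,0,80],
  [38.5,2.2,0,0,0,0,80],
  [38.5,2.2,0,0,0,0,80],
  [38.5,2.2,0,0,0,0,80],
  [38.5,2.2,0,0,0,0,80],
])

```text
clock: 30.82
eef_pos: [0.4527, 0.2016, 0.2512]
eef_rot: [3.14, 0.0, 2.205]
force: [0.4, -1.1, -0.5]
finger_gap: 0.0801
gripper_force: 0.0
```

Call:
arm_command([
  [0,0,0,0,0,0,80],
  [0,0,0,0,0,0,80],
  [0,0,0,0,0,0,80],
  [0,0,0,0,0,0,80],
  [0,0,0,0,0,0,80],
])

```text
clock: 31.23
eef_pos: [0.4547, 0.1994, 0.2503]
eef_rot: [3.141, 0.0, 2.204]
force: [0.5, 0.3, 0.7]
finger_gap: 0.0795
gripper_force: 0.0
```

```bash
python3 m6.py w6 454 200.5 .635 44 52 60; python3 - <<'E'
from fit import *
c,im=snap("top","t3")
w=b2w(14,-80)/1e3; u,v=w2pix(c,[*w,.03]).astype(int); cv2.imwrite("pics/t3c.png",cv2.resize(im[v-50:v+50,u-67:u+67],(800,600),interpolation=cv2.INTER_CUBIC)); print(u,v)
E
```

```text
t 31.23 p [454.7 199.4 250.3] rpy [3.141 0.    2.204] q6 [ 0.39  0.18  1.7  -0.    1.25 -0.24] gap 79.5 F [0.5 0.3 0.7]
board xy [-174.9  204.3] phi-BY 0.7269
44 [453.06 199.13  60.92] 466.1 1724.875
turn 0.024 dx 0.7 dy -1.4 dz 232.2 rows>= 6.0
52 [451.7  198.34  61.06] 241.8 1724.875
turn 0.022 dx 0.8 dy -3.0 dz 232.2 rows>= 6.0
60 [451.29 196.85  60.32] 110.6 1724.875
turn 0.03 dx -0.2 dy -4.2 dz 232.2 rows>= 6.0
354 159
```

View pics/t3c.png

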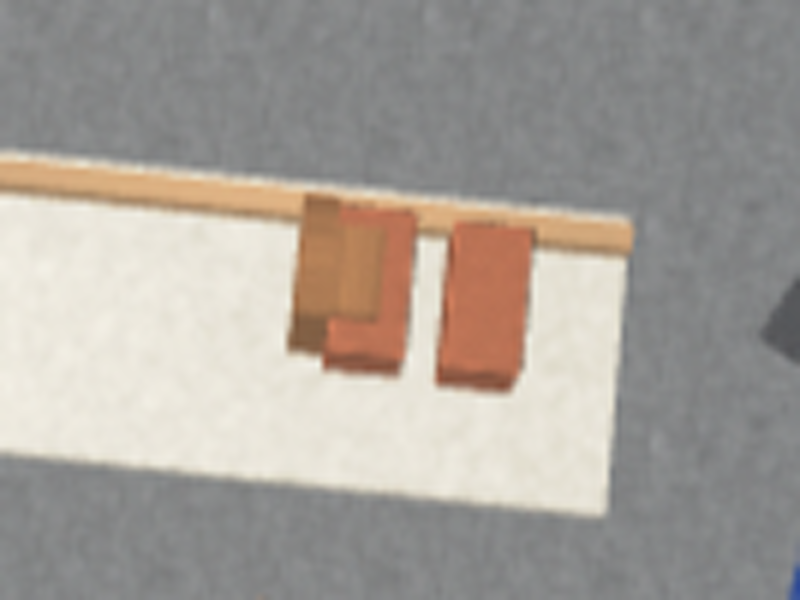

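Call:
arm_command([
  [0,-4,40,0,0,0.03,85],
  [0,0,40,0,0,0,85],
  [0,0,40,0,0,0,85],
  [0,0,40,0,0,0,85],
  [0,0,35,0,0,0,85],
])

```text
clock: 31.75
eef_pos: [0.4505, 0.1971, 0.0532]
eef_rot: [-3.141, -0.0, 2.174]
force: [0.2, 0.6, -0.5]
finger_gap: 0.085
gripper_force: 0.0
```

Call:
arm_command([
  [0,0,20,0,0,0,85],
  [0,0,10,0,0,0,85],
  [0,0,7,0,0,0,85],
  [0,0,0,0,0,0,85],
  [0,0,0,0,0,0,85],
])

```text
clock: 32.17
eef_pos: [0.4514, 0.1979, 0.0185]
eef_rot: [3.141, 0.0, 2.175]
force: [0.2, 0.0, 0.7]
finger_gap: 0.0854
gripper_force: 0.0
```

Call:
arm_command([
  [0,0,0,0,0,0,40],
  [0,0,0,0,0,0,40],
  [0,0,0,0,0,0,40],
  [0,0,0,0,0,0,40],
  [0,0,0,0,0,0,40],
], grip_force=35)

```text
clock: 32.58
eef_pos: [0.4515, 0.1983, 0.0194]
eef_rot: [3.139, 0.001, 2.176]
force: [0.1, -1.3, 6.4]
finger_gap: 0.0593
gripper_force: 38.7
```

Call:
arm_command([
  [0,0,0,0,0,0,40],
  [0,0,0,0,0,0,40],
  [0,0,-20,0,0,0,40],
  [0,0,-20,0,0,0,40],
  [0,0,-20,0,0,0,40],
])

```text
clock: 33.0
eef_pos: [0.4503, 0.1979, 0.0788]
eef_rot: [-3.141, -0.0, 2.176]
force: [0.9, 0.5, -0.6]
finger_gap: 0.0594
gripper_force: 39.1
```

Call:
arm_command([
  [0,0,-20,0,0,0,40],
  [0,0,-20,0,0,0,40],
  [0,0,0,0,0,0,40],
  [0,0,0,0,0,0,40],
  [0,0,0,0,0,0,40],
])

```text
clock: 33.42
eef_pos: [0.4499, 0.1977, 0.1173]
eef_rot: [-3.14, -0.0, 2.176]
force: [0.2, -0.1, -1.7]
finger_gap: 0.0592
gripper_force: 39.3
```

```bash
python3 - <<'E'
from fit import *
bst(); go(*b2w(17,-3),118,BY)
# held-block fit calibration on w4 (A)
c=tuple(np.load("w4.npy",allow_pickle=True)[0]); im=cv2.imread("pics/w4.png")
v=view(im,c,.6188,-.0794,.115,110); f=fitblock([v],.6188,-.0794,[-.094],.068,z=.0965); print("heldA",w2b(f.x),f.x[2],round(f.fun,1),v[1].sum()/16,"tcp",w2b([618.2,-76.9]))
E
```

```text
t 33.42 p [449.9 197.7 117.3] rpy [-3.14  -0.     2.176] q6 [ 0.39  0.3   1.92  0.    0.93 -0.21] gap 59.2 F [ 0.2 -0.1 -1.7]
board xy [-179.6  202.1] phi-BY 0.6989
turn 0.699 dx -205.1 dy 196.6 dz -0.7 rows>= 7.0
heldA [ 14.3 -56.7] -9.117858028650996 760.7 13468.0625 tcp [ 13.8 -55.5]
```

Call:
arm_command([
  [0,0,0,0,0,0.1165,40],
  [0,0,0,0,0,0.1165,40],
  [0,0,0,0,0,0.1165,40],
  [0,0,0,0,0,0.1165,40],
  [0,0,0,0,0,0.1165,40],
])

```text
clock: 33.83
eef_pos: [0.4497, 0.1976, 0.1164]
eef_rot: [-3.138, 0.001, 1.587]
force: [-0.5, -0.7, -2.2]
finger_gap: 0.0592
gripper_force: 39.2
```

Call:
arm_command([
  [0,0,0,0,0,0.1165,40],
  [-25.6,24.6,0,0,0,0,40],
  [-25.6,24.6,0,0,0,0,40],
  [-25.6,24.6,0,0,0,0,40],
  [-25.6,24.6,0,0,0,0,40],
])

```text
clock: 34.25
eef_pos: [0.5388, 0.0856, 0.1163]
eef_rot: [-3.138, 0.001, 1.477]
force: [0.0, 1.1, -0.7]
finger_gap: 0.059
gripper_force: 39.2
```

Call:
arm_command([
  [-25.6,24.6,0,0,0,0,40],
  [-25.6,24.6,0,0,0,0,40],
  [-25.6,24.6,0,0,0,0,40],
  [-25.6,24.6,0,0,0,0,40],
  [0,0,0,0,0,0,40],
])

```text
clock: 34.67
eef_pos: [0.6307, -0.0295, 0.1159]
eef_rot: [3.14, 0.002, 1.473]
force: [0.6, -0.2, -0.8]
finger_gap: 0.0594
gripper_force: 39.3
```

Call:
arm_command([
  [0,0,0,0,0,0,40],
  [0,0,0,0,0,0,40],
  [0,0,0,0,0,0,40],
  [0,0,0,0,0,0,40],
  [0,0,0,0,0,0,40],
])

```text
clock: 35.08
eef_pos: [0.6268, -0.0234, 0.1181]
eef_rot: [-3.141, -0.0, 1.478]
force: [0.8, 0.0, -1.2]
finger_gap: 0.0595
gripper_force: 39.3
```

```bash
cat > m8.py <<'E'
from fit import *
import sys
n,d,h=sys.argv[1],float(sys.argv[2])/1e3,float(sys.argv[3])
s=bst(); p=np.array(s["eef_pos"]); c,im=snap("wrist",n)
v=view(im,c,p[0],p[1],p[2],110); f=fitblock([v],p[0],p[1],[-.094],d,z=p[2]-h/1e3); print("held",w2b(f.x),f.x[2],round(f.fun,1),"offset",w2b(f.x)-w2b(p*1e3),"(A gave +.5 -1.2)")
E
python3 m8.py w7 60 19.4
```

```text
t 35.08 p [626.8 -23.4 118.1] rpy [-3.141 -0.     1.478] q6 [-0.06  0.49  1.6   0.    1.06  0.04] gap 59.5 F [ 0.8  0.  -1.2]
board xy [17.3 -1.4] phi-BY 0.0011
held [17.7 -3.1] -9.361899822781531 3125.1 offset [ 0.4 -1.7] (A gave +.5 -1.2)
```

Call:
arm_command([
  [0,0,30,0,0,0,40],
  [0,0,30,0,0,0,40],
  [0,0,15,0,0,0,40],
  [0,0,8,0,0,0,40],
  [0,0,0,0,0,0,40],
])

```text
clock: 35.55
eef_pos: [0.6262, -0.0239, 0.0335]
eef_rot: [-3.138, 0.0, 1.477]
force: [0.2, -0.5, -1.6]
finger_gap: 0.0591
gripper_force: 39.2
```

Call:
arm_command([
  [-2,0.5,0,0,0,0,40],
  [-2,0.5,0,0,0,0,40],
  [-2,0,0,0,0,0,40],
  [0,0,0,0,0,0,40],
  [0,0,0,0,0,0,40],
])

```text
clock: 35.97
eef_pos: [0.6285, -0.0308, 0.0361]
eef_rot: [3.14, -0.0, 1.476]
force: [0.3, 0.4, -2.4]
finger_gap: 0.0589
gripper_force: 39.2
```

Call:
arm_command([
  [0,0,0,0,0,0,40],
  [0,0,0,0,0,0,40],
  [0,0,0,0,0,0,40],
  [0,0,0,0,0,0,40],
  [0,0,0,0,0,0,40],
])

```text
clock: 36.38
eef_pos: [0.6279, -0.0304, 0.0352]
eef_rot: [-3.142, -0.0, 1.477]
force: [0.1, 0.2, -1.6]
finger_gap: 0.059
gripper_force: 39.2
```

```bash
python3 -c "
from h import *
bst()"
```

```text
t 36.38 p [627.9 -30.4  35.2] rpy [-3.142 -0.     1.477] q6 [-0.07  0.57  1.68  0.    0.89  0.03] gap 59.0 F [ 0.1  0.2 -1.6]
board xy [19.  -8.3] phi-BY -0.0002
```

Call:
arm_command([
  [-0.7,0,1.2,0,0,0,40],
  [-0.7,0,1.2,0,0,0,40],
  [0,0,0,0,0,0,40],
  [0,0,0,0,0,0,40],
  [0,0,0,0,0,0,40],
])

```text
clock: 36.8
eef_pos: [0.6277, -0.0319, 0.0327]
eef_rot: [-3.142, -0.0, 1.477]
force: [-0.3, 0.0, -1.4]
finger_gap: 0.059
gripper_force: 39.2
```

Call:
arm_command([
  [-0.3,0,0,0,0,0,40],
  [0,0,0,0,0,0,40],
  [0,0,0,0,0,0,40],
  [0,0,0,0,0,0,40],
  [0,0,0,0,0,0,40],
])

```text
clock: 37.22
eef_pos: [0.6277, -0.0321, 0.0328]
eef_rot: [3.141, -0.0, 1.477]
force: [0.2, -0.3, -1.4]
finger_gap: 0.0592
gripper_force: 39.2
```

Call:
arm_command([
  [-0.3,0,0,0,0,0,40],
  [0,0,0,0,0,0,40],
  [0,0,0,0,0,0,40],
  [0,0,0,0,0,0,40],
  [0,0,0,0,0,0,40],
])

```text
clock: 37.63
eef_pos: [0.6277, -0.0324, 0.0328]
eef_rot: [3.142, -0.0, 1.477]
force: [0.9, 0.4, -2.5]
finger_gap: 0.0595
gripper_force: 39.2
```

Call:
arm_command([
  [-0.3,0,0,0,0,0,40],
  [0,0,0,0,0,0,40],
  [0,0,0,0,0,0,40],
  [0,0,0,0,0,0,40],
  [0,0,0,0,0,0,40],
])

```text
clock: 38.05
eef_pos: [0.6277, -0.0327, 0.0328]
eef_rot: [3.142, -0.0, 1.477]
force: [0.1, 0.0, -1.5]
finger_gap: 0.0591
gripper_force: 39.2
```

```bash
python3 -c "
from h import *
bst()"
```

```text
t 38.05 p [627.7 -32.7  32.8] rpy [ 3.142 -0.     1.477] q6 [-0.07  0.58  1.68  0.    0.88  0.02] gap 59.1 F [ 0.1  0.  -1.5]
board xy [ 19.  -10.5] phi-BY -0.0002
```

Call:
arm_command([
  [-0.3,0,0,0,0,0,40],
  [0,0,0,0,0,0,40],
  [0,0,0,0,0,0,40],
  [0,0,0,0,0,0,40],
  [0,0,0,0,0,0,40],
])

```text
clock: 38.47
eef_pos: [0.6276, -0.033, 0.0328]
eef_rot: [-3.142, -0.0, 1.477]
force: [-0.7, 0.6, -1.4]
finger_gap: 0.0592
gripper_force: 39.2
```

Call:
arm_command([
  [-0.3,0,0,0,0,0,40],
  [0,0,0,0,0,0,40],
  [0,0,0,0,0,0,40],
  [0,0,0,0,0,0,40],
  [0,0,0,0,0,0,40],
])

```text
clock: 38.88
eef_pos: [0.6276, -0.0334, 0.0328]
eef_rot: [3.142, -0.0, 1.477]
force: [0.1, 1.4, -1.6]
finger_gap: 0.0591
gripper_force: 39.2
```

```bash
python3 -c "
from h import *
bst()"
```

```text
t 38.88 p [627.6 -33.4  32.8] rpy [ 3.142 -0.     1.477] q6 [-0.07  0.58  1.68  0.    0.88  0.02] gap 59.1 F [ 0.1  1.4 -1.6]
board xy [ 19.  -11.2] phi-BY -0.0002
```

Call:
arm_command([
  [-0.25,0,0,0,0,0,40],
  [0,0,0,0,0,0,40],
  [0,0,0,0,0,0,40],
  [0,0,0,0,0,0,40],
  [0,0,0,0,0,0,40],
])

```text
clock: 39.3
eef_pos: [0.6276, -0.0336, 0.0328]
eef_rot: [3.142, -0.0, 1.477]
force: [0.4, 0.4, -2.3]
finger_gap: 0.0592
gripper_force: 39.2
```

Call:
arm_command([
  [0,0,0,0,0,0,40],
  [0,0,0,0,0,0,40],
  [0,0,0,0,0,0,40],
  [0,0,0,0,0,0,40],
  [0,0,0,0,0,0,40],
])

```text
clock: 39.72
eef_pos: [0.6275, -0.0336, 0.0328]
eef_rot: [-3.142, -0.0, 1.477]
force: [0.3, 0.3, -1.7]
finger_gap: 0.0593
gripper_force: 39.2
```

Call:
arm_command([
  [-0.3,0,0,0,0,0,40],
  [0,0,0,0,0,0,40],
  [0,0,0,0,0,0,40],
  [0,0,0,0,0,0,40],
  [0,0,0,0,0,0,40],
])

```text
clock: 40.13
eef_pos: [0.6275, -0.0339, 0.0328]
eef_rot: [-3.142, -0.0, 1.477]
force: [0.2, 1.6, -1.2]
finger_gap: 0.0592
gripper_force: 39.3
```

Call:
arm_command([
  [0,0,0,0,0,0,40],
  [0,0,0,0,0,0,40],
  [0,0,0,0,0,0,40],
  [0,0,0,0,0,0,40],
  [0,0,0,0,0,0,40],
])

```text
clock: 40.55
eef_pos: [0.6275, -0.0339, 0.0328]
eef_rot: [3.142, -0.0, 1.477]
force: [-0.2, 1.4, -1.5]
finger_gap: 0.0592
gripper_force: 39.3
```

```bash
python3 - <<'E'
from h import *
bst(); c,im=snap("scene","s2"); 
w=b2w(20,-50)/1e3; u,v=w2pix(c,[*w,.04]).astype(int); print(u,v); a=cv2.resize(im[v-37:v+38,u-50:u+50],(800,600),interpolation=cv2.INTER_CUBIC); cv2.imwrite("pics/s2c.png",a)
E
```

```text
t 40.55 p [627.5 -33.9  32.8] rpy [ 3.142 -0.     1.477] q6 [-0.07  0.58  1.68  0.    0.88  0.02] gap 59.2 F [-0.2  1.4 -1.5]
board xy [ 19.  -11.7] phi-BY -0.0002
337 254
```

View pics/s2c.png

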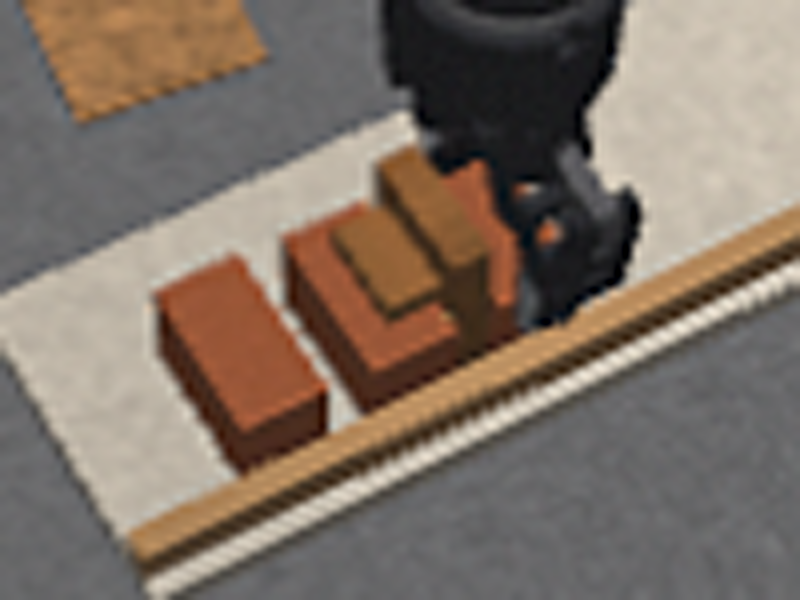

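Call:
arm_command([
  [0.3,0.4,0,0,0,0,40],
  [0,0.4,0,0,0,0,40],
  [0,0,0,0,0,0,40],
  [0,0,0,0,0,0,40],
  [0,0,0,0,0,0,40],
])

```text
clock: 41.02
eef_pos: [0.6284, -0.0338, 0.0328]
eef_rot: [3.142, 0.0, 1.477]
force: [-0.1, 0.1, -0.8]
finger_gap: 0.0591
gripper_force: 39.3
```

Call:
arm_command([
  [0,0.5,0,0,0,0,40],
  [0,0,0,0,0,0,40],
  [0,0,0,0,0,0,40],
  [0,0,0,0,0,0,40],
  [0,0,0,0,0,0,40],
])

```text
clock: 41.43
eef_pos: [0.6286, -0.0338, 0.0327]
eef_rot: [-3.141, 0.0, 1.477]
force: [-0.9, -0.1, -0.5]
finger_gap: 0.0589
gripper_force: 39.3
```

Call:
arm_command([
  [0,0.5,0.6,0,0,0,40],
  [0,0,0,0,0,0,40],
  [0,0,0,0,0,0,40],
  [0,0,0,0,0,0,40],
  [0,0,0,0,0,0,40],
])

```text
clock: 41.85
eef_pos: [0.6286, -0.0337, 0.032]
eef_rot: [-3.14, -0.0, 1.477]
force: [-5.2, 0.8, 0.4]
finger_gap: 0.059
gripper_force: 39.4
```

```bash
python3 -c "
from h import *
bst()"
```

```text
t 41.85 p [628.6 -33.7  32. ] rpy [-3.14  -0.     1.477] q6 [-0.07  0.58  1.68  0.    0.88  0.02] gap 59.0 F [-5.2  0.8  0.4]
board xy [ 20.1 -11.4] phi-BY -0.0002
```

Call:
arm_command([
  [0,-0.6,0.6,0,0,0,40],
  [0,0,0.5,0,0,0,40],
  [0,0,0,0,0,0,40],
  [0,0,0,0,0,0,40],
  [0,0,0,0,0,0,40],
])

```text
clock: 42.27
eef_pos: [0.6286, -0.0337, 0.0315]
eef_rot: [-3.141, -0.0, 1.477]
force: [-5.0, 0.4, 4.5]
finger_gap: 0.059
gripper_force: 40.0
```

Call:
arm_command([
  [0,0,-0.4,0,0,0,40],
  [0,0,0,0,0,0,62],
  [0,0,0,0,0,0,72],
  [0,0,0,0,0,0,80],
  [0,0,0,0,0,0,82],
])

```text
clock: 42.68
eef_pos: [0.6299, -0.0338, 0.0317]
eef_rot: [3.139, -0.0, 1.477]
force: [0.5, -0.3, 0.2]
finger_gap: 0.082
gripper_force: 0.0
```

Call:
arm_command([
  [0,0,0,0,0,0,82],
  [0,0,-10,0,0,0,82],
  [0,0,-30,0,0,0,82],
  [0,0,-38,0,0,0,82],
  [0,0,0,0,0,0,82],
])

```text
clock: 43.1
eef_pos: [0.6336, -0.034, 0.1177]
eef_rot: [3.127, -0.0, 1.477]
force: [1.2, -0.3, 1.1]
finger_gap: 0.0821
gripper_force: 0.0
```

Call:
arm_command([
  [-12.6,-1.9,0,0,0,0,82],
  [-12.6,-1.9,0,0,0,0,82],
  [0,0,0,0,0,0,82],
  [0,0,0,0,0,0,82],
  [0,0,0,0,0,0,82],
])

```text
clock: 43.52
eef_pos: [0.6218, -0.0588, 0.1083]
eef_rot: [-3.139, -0.0, 1.476]
force: [-0.3, -0.7, -0.3]
finger_gap: 0.0819
gripper_force: 0.0
```

```bash
python3 -c "
from h import *
bst()"
```

```text
t 43.52 p [621.8 -58.8 108.3] rpy [-3.139 -0.     1.476] q6 [-0.11  0.49  1.62  0.    1.04 -0.02] gap 81.9 F [-0.3 -0.7 -0.3]
board xy [ 15.7 -37.1] phi-BY -0.0012
```

Call:
arm_command([
  [0.3,0,20,0,0,0,82],
  [0,0,14,0,0,0,82],
  [0,0,7,0,0,0,82],
  [0,0,0,0,0,0,82],
  [0,0,0,0,0,0,82],
])

```text
clock: 43.93
eef_pos: [0.6226, -0.0579, 0.0681]
eef_rot: [-3.141, -0.0, 1.477]
force: [0.1, 0.3, 0.1]
finger_gap: 0.0822
gripper_force: 0.0
```

Call:
arm_command([
  [0,0,0,0,0,0,50],
  [0,0,0,0,0,0,50],
  [0,0,0,0,0,0,50],
  [0,0,0,0,0,0,50],
  [0,0,0,0,0,0,50],
], grip_force=30)

```text
clock: 44.35
eef_pos: [0.6232, -0.0581, 0.0696]
eef_rot: [3.14, -0.0, 1.477]
force: [-0.5, 0.9, 5.3]
finger_gap: 0.0531
gripper_force: 31.8
```

Call:
arm_command([
  [0,0,0,0,0,0,50],
  [0,0,0,0,0,0,50],
  [0,0,0,0,0,0,50],
  [0,0,0,0,0,0,50],
  [0,0,0,0,0,0,50],
])

```text
clock: 44.77
eef_pos: [0.6232, -0.0582, 0.0696]
eef_rot: [3.14, -0.0, 1.477]
force: [-0.9, 0.4, 5.4]
finger_gap: 0.0529
gripper_force: 31.8
```

```bash
python3 -c "
from h import *
bst()"
```

```text
t 44.77 p [623.2 -58.2  69.6] rpy [ 3.14  -0.     1.477] q6 [-0.11  0.53  1.66  0.    0.95 -0.02] gap 52.9 F [-0.9  0.4  5.4]
board xy [ 17.  -36.3] phi-BY -0.0002
```

Call:
arm_command([
  [0,0,-5,0,0,0,50],
  [0,0,-15,0,0,0,50],
  [0,0,-25,0,0,0,50],
  [0,0,-20,0,0,0,50],
  [0,0,0,0,0,0,50],
])

```text
clock: 45.18
eef_pos: [0.6251, -0.0584, 0.1377]
eef_rot: [3.134, 0.0, 1.477]
force: [0.4, 0.2, 0.3]
finger_gap: 0.0528
gripper_force: 31.8
```

Call:
arm_command([
  [20,0,0,0,0,0,50],
  [20,0,0,0,0,0,50],
  [15,0,0,0,0,0,50],
  [0,0,0,0,0,0,50],
  [0,0,0,0,0,0,50],
])

```text
clock: 45.6
eef_pos: [0.6274, -0.0028, 0.1326]
eef_rot: [-3.14, 0.001, 1.478]
force: [0.2, 0.3, -0.5]
finger_gap: 0.0527
gripper_force: 31.8
```

Call:
arm_command([
  [0,0,20,0,0,0,50],
  [0,0,25,0,0,0,50],
  [0,0,14,0,0,0,50],
  [0,0,3,0,0,0,50],
  [0,0,0,0,0,0,50],
])

```text
clock: 46.02
eef_pos: [0.6269, -0.0043, 0.0704]
eef_rot: [-3.139, 0.001, 1.476]
force: [-0.3, 0.1, -0.7]
finger_gap: 0.053
gripper_force: 32.1
```

Call:
arm_command([
  [0,0,0,0,0,0,50],
  [0,0,0,0,0,0,50],
  [0,0,0,0,0,0,50],
  [0,0,0,0,0,0,50],
  [0,0,0,0,0,0,50],
])

```text
clock: 46.43
eef_pos: [0.628, -0.0035, 0.0718]
eef_rot: [3.141, -0.0, 1.477]
force: [-0.2, 0.2, -0.6]
finger_gap: 0.0531
gripper_force: 32.1
```

```bash
python3 -c "
from h import *
bst()"
```

```text
t 46.43 p [628.   -3.5  71.8] rpy [ 3.141 -0.     1.477] q6 [-0.02  0.53  1.65  0.    0.96  0.07] gap 53.1 F [-0.2  0.2 -0.6]
board xy [16.6 18.5] phi-BY -0.0003
```

Call:
arm_command([
  [-0.7,0,0,0,0,0,50],
  [-0.7,0,0,0,0,0,50],
  [-0.6,0,0,0,0,0,50],
  [0,0,0,0,0,0,50],
  [0,0,0,0,0,0,50],
])

```text
clock: 46.85
eef_pos: [0.6276, -0.0054, 0.0715]
eef_rot: [-3.142, -0.0, 1.477]
force: [0.2, 1.1, -0.5]
finger_gap: 0.0532
gripper_force: 32.1
```

Call:
arm_command([
  [-0.3,0,0,0,0,0,50],
  [-0.2,0,0,0,0,0,50],
  [0,0,0,0,0,0,50],
  [0,0,0,0,0,0,50],
  [0,0,0,0,0,0,50],
])

```text
clock: 47.27
eef_pos: [0.6276, -0.0059, 0.0715]
eef_rot: [-3.142, -0.0, 1.477]
force: [0.9, -0.7, -0.8]
finger_gap: 0.053
gripper_force: 32.1
```

Call:
arm_command([
  [0,0,0.7,0,0,0,50],
  [0,0,0.7,0,0,0,50],
  [0,0,0,0,0,0,50],
  [0,0,0,0,0,0,50],
  [0,0,0,0,0,0,50],
])

```text
clock: 47.68
eef_pos: [0.6276, -0.0058, 0.0701]
eef_rot: [3.142, -0.0, 1.477]
force: [-0.4, 0.1, -0.5]
finger_gap: 0.0532
gripper_force: 32.1
```

Call:
arm_command([
  [0,0,0.7,0,0,0,50],
  [0,0,0.5,0,0,0,50],
  [0,0,0,0,0,0,50],
  [0,0,0,0,0,0,50],
  [0,0,0,0,0,0,50],
])

```text
clock: 48.1
eef_pos: [0.6277, -0.0059, 0.0693]
eef_rot: [3.141, -0.0, 1.477]
force: [-1.0, 0.4, 4.2]
finger_gap: 0.0531
gripper_force: 32.6
```

```bash
python3 - <<'E'
from h import *
bst(); go(433,-222,250,.66)
E
```

```text
t 48.1 p [627.7  -5.9  69.3] rpy [ 3.141 -0.     1.477] q6 [-0.03  0.54  1.65  0.    0.95  0.07] gap 53.1 F [-1.   0.4  4.2]
board xy [16.5 16.2] phi-BY -0.0002
turn -0.754 dx -51.4 dy -286.3 dz -180.7 rows>= 9.0
```

Call:
arm_command([
  [-0.3,0,-0.5,0,0,0,50],
  [0,0,0,0,0,0,58],
  [0,0,0,0,0,0,66],
  [0,0,0,0,0,0,76],
  [0,0,0,0,0,0,80],
])

```text
clock: 48.52
eef_pos: [0.6275, -0.0062, 0.0691]
eef_rot: [-3.141, -0.0, 1.477]
force: [-0.5, 1.1, -0.5]
finger_gap: 0.0799
gripper_force: 0.0
```

Call:
arm_command([
  [0,0,0,0,0,0,80],
  [0,0,0,0,0,0,80],
  [0,0,-10,0,0,0,80],
  [0,0,-30,0,0,0,80],
  [0,0,-40,0,0,0,80],
])

```text
clock: 48.93
eef_pos: [0.6254, -0.0061, 0.1477]
eef_rot: [-3.134, 0.0, 1.477]
force: [0.7, -0.4, -0.8]
finger_gap: 0.0799
gripper_force: 0.0
```

Call:
arm_command([
  [0,0,-35,0,0,0,80],
  [0,0,-35,0,0,-0.12,80],
  [0,0,-31,0,0,-0.12,80],
  [0,0,0,0,0,-0.12,80],
  [0,0,0,0,0,-0.12,80],
])

```text
clock: 49.35
eef_pos: [0.6287, -0.0062, 0.2545]
eef_rot: [3.135, 0.003, 1.963]
force: [-1.3, -0.7, -0.6]
finger_gap: 0.0802
gripper_force: 0.0
```

Call:
arm_command([
  [0,0,0,0,0,-0.12,80],
  [0,0,0,0,0,-0.12,80],
  [-6.4,-35.8,0,0,0,-0.034,80],
  [-6.4,-35.8,0,0,0,0,80],
  [-6.4,-35.8,0,0,0,0,80],
])

```text
clock: 49.77
eef_pos: [0.5526, -0.0868, 0.2509]
eef_rot: [3.141, 0.0, 2.232]
force: [1.0, -1.3, -0.3]
finger_gap: 0.0801
gripper_force: 0.0
```

Call:
arm_command([
  [-6.4,-35.8,0,0,0,0,80],
  [-6.4,-35.8,0,0,0,0,80],
  [-6.4,-35.8,0,0,0,0,80],
  [-6.4,-35.8,0,0,0,0,80],
  [-6.4,-35.8,0,0,0,0,80],
])

```text
clock: 50.18
eef_pos: [0.4303, -0.2223, 0.2513]
eef_rot: [3.141, 0.001, 2.231]
force: [0.7, -0.3, -0.2]
finger_gap: 0.0801
gripper_force: 0.0
```

Call:
arm_command([
  [0,0,0,0,0,0,80],
  [0,0,0,0,0,0,80],
  [0,0,0,0,0,0,80],
  [0,0,0,0,0,0,80],
  [0,0,0,0,0,0,80],
])

```text
clock: 50.6
eef_pos: [0.4326, -0.2205, 0.2505]
eef_rot: [3.141, 0.0, 2.232]
force: [0.4, 0.7, -0.1]
finger_gap: 0.08
gripper_force: 0.0
```

```bash
python3 m6.py w8 432 -223 .66 44 52 60
```

```text
t 50.6 p [ 432.6 -220.5  250.5] rpy [3.141 0.    2.232] q6 [-0.5   0.17  1.73  0.    1.25 -1.16] gap 80.0 F [ 0.4  0.7 -0.1]
board xy [-157.5 -215.8] phi-BY 0.7557
44 [ 431.53 -224.31   65.85] 86.1 1261.9375
turn 0.003 dx -2.4 dy -3.1 dz 232.4 rows>= 6.0
52 [ 434.14 -222.25   68.06] 328.6 1261.9375
turn -0.019 dx -2.4 dy 0.2 dz 232.4 rows>= 6.0
60 [ 433.07 -223.06   68.29] 571.7 1261.9375
turn -0.021 dx -2.4 dy -1.2 dz 232.4 rows>= 6.0
```

Call:
arm_command([
  [-2.4,-3.1,40,0,0,0,80],
  [0,0,40,0,0,0,80],
  [0,0,40,0,0,0,80],
  [0,0,40,0,0,0,80],
  [0,0,35,0,0,0,80],
])

```text
clock: 51.07
eef_pos: [0.4307, -0.2241, 0.0533]
eef_rot: [-3.141, -0.001, 2.232]
force: [0.6, -0.8, -0.1]
finger_gap: 0.0798
gripper_force: 0.0
```

Call:
arm_command([
  [0,0,20,0,0,0,80],
  [0,0,10,0,0,0,80],
  [0,0,7.4,0,0,0,80],
  [0,0,0,0,0,0,80],
  [0,0,0,0,0,0,80],
])

```text
clock: 51.48
eef_pos: [0.4314, -0.225, 0.0181]
eef_rot: [3.141, 0.0, 2.231]
force: [0.1, 0.2, 0.4]
finger_gap: 0.08
gripper_force: 0.0
```

Call:
arm_command([
  [0,0,0,0,0,0,35],
  [0,0,0,0,0,0,35],
  [0,0,0,0,0,0,35],
  [0,0,0,0,0,0,35],
  [0,0,0,0,0,0,35],
], grip_force=35)

```text
clock: 51.9
eef_pos: [0.4314, -0.2255, 0.019]
eef_rot: [3.141, 0.002, 2.231]
force: [-0.6, 0.9, 6.2]
finger_gap: 0.0433
gripper_force: 36.8
```

Call:
arm_command([
  [0,0,0,0,0,0,35],
  [0,0,0,0,0,0,35],
  [0,0,0,0,0,0,35],
  [0,0,-20,0,0,0,35],
  [0,0,-20,0,0,0,35],
])

```text
clock: 52.32
eef_pos: [0.4297, -0.2246, 0.0577]
eef_rot: [-3.14, -0.003, 2.231]
force: [0.3, 0.1, -2.0]
finger_gap: 0.0428
gripper_force: 36.2
```

Call:
arm_command([
  [0,0,-30,0,0,0,35],
  [0,0,-30,0,0,0,35],
  [0,0,-30,0,0,0,35],
  [0,0,0,0,0,0,35],
  [0,0,0,0,0,0,35],
])

```text
clock: 52.73
eef_pos: [0.4314, -0.2256, 0.1495]
eef_rot: [3.14, 0.004, 2.23]
force: [-0.5, 0.8, -2.7]
finger_gap: 0.0435
gripper_force: 36.4
```

```bash
python3 - <<'E'
from h import *
bst(); go(*b2w(25,48),118,BY)
E
```

```text
t 52.73 p [ 431.4 -225.6  149.5] rpy [3.14  0.004 2.23 ] q6 [-0.51  0.25  1.89  0.    1.   -1.17] gap 43.5 F [-0.5  0.8 -2.7]
board xy [-158.2 -221. ] phi-BY 0.7537
turn 0.754 dx 269.0 dy 183.2 dz 31.5 rows>= 8.0
```

Call:
arm_command([
  [0,0,0,0,0,0.1077,35],
  [0,0,0,0,0,0.1077,35],
  [0,0,0,0,0,0.1077,35],
  [0,0,0,0,0,0.1077,35],
  [0,0,0,0,0,0.1077,35],
])

```text
clock: 53.15
eef_pos: [0.4295, -0.2245, 0.1461]
eef_rot: [-3.138, -0.002, 1.687]
force: [0.6, -0.2, -2.0]
finger_gap: 0.0434
gripper_force: 36.3
```

Call:
arm_command([
  [0,0,0,0,0,0.1077,35],
  [0,0,0,0,0,0.1077,35],
  [29.9,20.3,0,0,0,0,35],
  [29.9,20.3,0,0,0,0,35],
  [29.9,20.3,0,0,0,0,35],
])

```text
clock: 53.57
eef_pos: [0.4991, -0.1406, 0.1461]
eef_rot: [-3.138, -0.001, 1.475]
force: [1.6, -1.3, -1.7]
finger_gap: 0.0434
gripper_force: 36.3
```

Call:
arm_command([
  [29.9,20.3,0,0,0,0,35],
  [29.9,20.3,0,0,0,0,35],
  [29.9,20.3,0,0,0,0,35],
  [29.9,20.3,0,0,0,0,35],
  [29.9,20.3,0,0,0,0,35],
])

```text
clock: 53.98
eef_pos: [0.6145, -0.0007, 0.1457]
eef_rot: [-3.137, 0.0, 1.477]
force: [0.9, -0.3, -1.5]
finger_gap: 0.0434
gripper_force: 36.3
```

Call:
arm_command([
  [29.9,20.3,0,0,0,0,35],
  [0,0,15,0,0,0,35],
  [0,0,15,0,0,0,35],
  [0,0,0,0,0,0,35],
  [0,0,0,0,0,0,35],
])

```text
clock: 54.4
eef_pos: [0.6362, 0.0256, 0.1154]
eef_rot: [-3.136, 0.001, 1.477]
force: [0.5, -0.6, -1.0]
finger_gap: 0.0434
gripper_force: 36.3
```

Call:
arm_command([
  [0,0,0,0,0,0,35],
  [0,0,0,0,0,0,35],
  [0,0,0,0,0,0,35],
  [0,0,0,0,0,0,35],
  [0,0,0,0,0,0,35],
])

```text
clock: 54.82
eef_pos: [0.6381, 0.0254, 0.1187]
eef_rot: [3.14, -0.0, 1.476]
force: [-0.6, 0.6, -1.9]
finger_gap: 0.0432
gripper_force: 36.3
```

```bash
python3 m8.py w9 44 19
```

```text
t 54.82 p [638.1  25.4 118.7] rpy [ 3.14  -0.     1.476] q6 [0.02 0.5  1.57 0.   1.07 0.12] gap 43.2 F [-0.6  0.6 -1.9]
board xy [24.  48.2] phi-BY -0.0005
held [24.4 47.1] -8.564874111349074 3708.4 offset [ 0.4 -1.1] (A gave +.5 -1.2)
```

Call:
arm_command([
  [0,0,30,0,0,0,35],
  [0,0,30,0,0,0,35],
  [0,0,16,0,0,0,35],
  [0,0,8,0,0,0,35],
  [0,0,0,0,0,0,35],
])

```text
clock: 55.28
eef_pos: [0.6371, 0.0256, 0.0328]
eef_rot: [-3.139, 0.0, 1.477]
force: [-0.1, 0.3, -1.3]
finger_gap: 0.0434
gripper_force: 36.6
```

Call:
arm_command([
  [-2,1,0,0,0,0,35],
  [-2,1,0,0,0,0,35],
  [-1,1,0,0,0,0,35],
  [0,0,0,0,0,0,35],
  [0,0,0,0,0,0,35],
])

```text
clock: 55.7
eef_pos: [0.6409, 0.0202, 0.0347]
eef_rot: [3.14, -0.0, 1.476]
force: [0.1, 1.0, -1.0]
finger_gap: 0.0432
gripper_force: 36.6
```

Call:
arm_command([
  [0,0,0,0,0,0,35],
  [0,0,0,0,0,0,35],
  [0,0,0,0,0,0,35],
  [0,0,0,0,0,0,35],
  [0,0,0,0,0,0,35],
])

```text
clock: 56.12
eef_pos: [0.6404, 0.0204, 0.0339]
eef_rot: [-3.141, -0.0, 1.477]
force: [-0.9, 0.7, -0.5]
finger_gap: 0.0435
gripper_force: 36.6
```

```bash
python3 -c "
from h import *
bst()"
```

```text
t 56.12 p [640.4  20.4  33.9] rpy [-3.141 -0.     1.477] q6 [0.01 0.59 1.65 0.   0.9  0.11] gap 43.5 F [-0.9  0.7 -0.5]
board xy [26.7 43.5] phi-BY 0.0
```

Call:
arm_command([
  [-0.7,0,0.7,0,0,0,35],
  [-0.7,0,0.7,0,0,0,35],
  [0,0,0,0,0,0,35],
  [0,0,0,0,0,0,35],
  [0,0,0,0,0,0,35],
])

```text
clock: 56.53
eef_pos: [0.6403, 0.0189, 0.0326]
eef_rot: [3.142, -0.0, 1.477]
force: [-0.6, -0.2, -0.8]
finger_gap: 0.0435
gripper_force: 36.6
```

Call:
arm_command([
  [-0.4,0,0,0,0,0,35],
  [0,0,0,0,0,0,35],
  [0,0,0,0,0,0,35],
  [0,0,0,0,0,0,35],
  [0,0,0,0,0,0,35],
])

```text
clock: 56.95
eef_pos: [0.6403, 0.0186, 0.0326]
eef_rot: [3.142, -0.0, 1.477]
force: [0.6, -0.5, -1.3]
finger_gap: 0.0431
gripper_force: 36.6
```

Call:
arm_command([
  [-0.3,0,0,0,0,0,35],
  [0,0,0,0,0,0,35],
  [0,0,0,0,0,0,35],
  [0,0,0,0,0,0,35],
  [0,0,0,0,0,0,35],
])

```text
clock: 57.37
eef_pos: [0.6402, 0.0183, 0.0326]
eef_rot: [-3.142, -0.0, 1.477]
force: [0.6, -0.1, -1.4]
finger_gap: 0.0434
gripper_force: 36.6
```

Call:
arm_command([
  [0,0,0,0,0,0,35],
  [0,0,0,0,0,0,35],
  [0,0,0,0,0,0,35],
  [0,0,0,0,0,0,35],
  [0,0,0,0,0,0,35],
])

```text
clock: 57.78
eef_pos: [0.6402, 0.0183, 0.0326]
eef_rot: [3.142, -0.0, 1.477]
force: [-0.8, -0.5, -0.8]
finger_gap: 0.0436
gripper_force: 36.6
```

```bash
python3 -c "
from h import *
bst()"
```

```text
t 57.78 p [640.2  18.3  32.6] rpy [ 3.142 -0.     1.477] q6 [0.01 0.59 1.65 0.   0.9  0.1 ] gap 43.6 F [-0.8 -0.5 -0.8]
board xy [26.8 41.4] phi-BY -0.0
```

Call:
arm_command([
  [-0.3,0,0,0,0,0,35],
  [0,0,0,0,0,0,35],
  [0,0,0,0,0,0,35],
  [0,0,0,0,0,0,35],
  [0,0,0,0,0,0,35],
])

```text
clock: 58.2
eef_pos: [0.6402, 0.018, 0.0326]
eef_rot: [-3.142, -0.0, 1.477]
force: [0.3, -0.4, -0.2]
finger_gap: 0.0432
gripper_force: 36.6
```

Call:
arm_command([
  [-0.3,0,0,0,0,0,35],
  [0,0,0,0,0,0,35],
  [0,0,0,0,0,0,35],
  [0,0,0,0,0,0,35],
  [0,0,0,0,0,0,35],
])

```text
clock: 58.62
eef_pos: [0.6402, 0.0177, 0.0326]
eef_rot: [-3.142, -0.0, 1.477]
force: [-0.4, 0.7, -0.4]
finger_gap: 0.043
gripper_force: 36.6
```

Call:
arm_command([
  [0,0,0,0,0,0,35],
  [0,0,0,0,0,0,35],
  [0,0,0,0,0,0,35],
  [0,0,0,0,0,0,35],
  [0,0,0,0,0,0,35],
])

```text
clock: 59.03
eef_pos: [0.6402, 0.0177, 0.0326]
eef_rot: [3.142, -0.0, 1.477]
force: [0.2, 0.6, -0.7]
finger_gap: 0.0433
gripper_force: 36.6
```

Call:
arm_command([
  [-0.3,0,0,0,0,0,35],
  [0,0,0,0,0,0,35],
  [0,0,0,0,0,0,35],
  [0,0,0,0,0,0,35],
  [0,0,0,0,0,0,35],
])

```text
clock: 59.45
eef_pos: [0.6402, 0.0174, 0.0326]
eef_rot: [3.142, -0.0, 1.477]
force: [0.1, 0.8, -2.0]
finger_gap: 0.0436
gripper_force: 36.6
```

Call:
arm_command([
  [0,0,0,0,0,0,35],
  [0,0,0,0,0,0,35],
  [0,0,0,0,0,0,35],
  [0,0,0,0,0,0,35],
  [0,0,0,0,0,0,35],
])

```text
clock: 59.87
eef_pos: [0.6402, 0.0173, 0.0326]
eef_rot: [3.142, -0.0, 1.477]
force: [0.6, 0.1, -0.2]
finger_gap: 0.0432
gripper_force: 36.6
```

Call:
arm_command([
  [-0.1,0.5,0,0,0,0,35],
  [0,0.4,0,0,0,0,35],
  [0,0,0,0,0,0,35],
  [0,0,0,0,0,0,35],
  [0,0,0,0,0,0,35],
])

```text
clock: 60.28
eef_pos: [0.641, 0.0172, 0.0326]
eef_rot: [-3.142, -0.0, 1.477]
force: [-0.4, 0.3, -1.2]
finger_gap: 0.0434
gripper_force: 36.6
```

Call:
arm_command([
  [0,0.5,0,0,0,0,35],
  [0,0,0,0,0,0,35],
  [0,0,0,0,0,0,35],
  [0,0,0,0,0,0,35],
  [0,0,0,0,0,0,35],
])

```text
clock: 60.7
eef_pos: [0.6414, 0.0172, 0.0325]
eef_rot: [-3.141, -0.0, 1.477]
force: [-0.8, -0.4, -1.8]
finger_gap: 0.0435
gripper_force: 36.6
```

Call:
arm_command([
  [0,0.5,0.6,0,0,0,35],
  [0,0,0,0,0,0,35],
  [0,0,0,0,0,0,35],
  [0,0,0,0,0,0,35],
  [0,0,0,0,0,0,35],
])

```text
clock: 61.12
eef_pos: [0.6415, 0.0171, 0.0318]
eef_rot: [-3.14, -0.0, 1.477]
force: [-2.5, -0.1, -0.6]
finger_gap: 0.0434
gripper_force: 36.7
```

```bash
python3 -c "
from h import *
bst()"
```

```text
t 61.12 p [641.5  17.1  31.8] rpy [-3.14  -0.     1.477] q6 [0.01 0.6  1.65 0.   0.9  0.1 ] gap 43.4 F [-2.5 -0.1 -0.6]
board xy [28.1 40.3] phi-BY -0.0002
```

Call:
arm_command([
  [0,-0.4,0.6,0,0,0,35],
  [0,0,0.6,0,0,0,35],
  [0,0,0,0,0,0,35],
  [0,0,0,0,0,0,35],
  [0,0,0,0,0,0,35],
])

```text
clock: 61.53
eef_pos: [0.6415, 0.0172, 0.031]
eef_rot: [-3.141, -0.0, 1.477]
force: [-4.0, 0.1, 3.0]
finger_gap: 0.0432
gripper_force: 36.9
```

Call:
arm_command([
  [0,0,-0.4,0,0,0,35],
  [0,0,0,0,0,0,50],
  [0,0,0,0,0,0,62],
  [0,0,0,0,0,0,72],
  [0,0,0,0,0,0,82],
])

```text
clock: 61.95
eef_pos: [0.6424, 0.0171, 0.0314]
eef_rot: [3.14, -0.0, 1.477]
force: [0.4, -0.2, 0.2]
finger_gap: 0.0814
gripper_force: 0.0
```

Call:
arm_command([
  [0,0,0,0,0,0,82],
  [0,0,-10,0,0,0,82],
  [0,0,-30,0,0,0,82],
  [0,0,-38,0,0,0,82],
  [0,0,0,0,0,0,82],
])

```text
clock: 62.37
eef_pos: [0.6464, 0.0171, 0.1175]
eef_rot: [3.127, -0.002, 1.477]
force: [0.7, 0.1, 0.9]
finger_gap: 0.0815
gripper_force: 0.0
```

Call:
arm_command([
  [-12.2,-6.1,0,0,0,0,82],
  [-12.2,-6.1,0,0,0,0,82],
  [0,0,0,0,0,0,82],
  [0,0,0,0,0,0,82],
  [0,0,0,0,0,0,82],
])

```text
clock: 62.78
eef_pos: [0.6267, -0.0064, 0.1084]
eef_rot: [-3.14, -0.0, 1.476]
force: [-0.4, -0.0, -0.3]
finger_gap: 0.0823
gripper_force: 0.0
```

Call:
arm_command([
  [0,0,20,0,0,0,82],
  [0,0,14,0,0,0,82],
  [0,0,5,0,0,0,82],
  [0,0,0,0,0,0,82],
  [0,0,0,0,0,0,82],
])

```text
clock: 63.2
eef_pos: [0.6274, -0.0059, 0.07]
eef_rot: [-3.141, -0.0, 1.477]
force: [0.7, 0.2, 0.4]
finger_gap: 0.082
gripper_force: 0.0
```

```bash
python3 -c "
from h import *
bst()"
```

```text
t 63.2 p [627.4  -5.9  70. ] rpy [-3.141 -0.     1.477] q6 [-0.03  0.53  1.65  0.    0.96  0.07] gap 82.0 F [0.7 0.2 0.4]
board xy [16.3 16.1] phi-BY 0.0001
```

Call:
arm_command([
  [0,0,1,0,0,0,50],
  [0,0,0,0,0,0,50],
  [0,0,0,0,0,0,50],
  [0,0,0,0,0,0,50],
  [0,0,0,0,0,0,50],
], grip_force=30)

```text
clock: 63.62
eef_pos: [0.6277, -0.006, 0.0702]
eef_rot: [3.14, -0.0, 1.477]
force: [-0.3, 0.0, 4.6]
finger_gap: 0.053
gripper_force: 31.8
```

Call:
arm_command([
  [0,0,0,0,0,0,50],
  [0,0,0,0,0,0,50],
  [0,0,0,0,0,0,50],
  [0,0,-5,0,0,0,50],
  [0,0,-15,0,0,0,50],
])

```text
clock: 64.03
eef_pos: [0.6254, -0.0059, 0.0871]
eef_rot: [-3.136, 0.0, 1.477]
force: [0.2, 0.0, -0.9]
finger_gap: 0.0526
gripper_force: 31.7
```

Call:
arm_command([
  [0,0,-30,0,0,0,50],
  [0,0,-30,0,0,0,50],
  [-13,-30.6,0,0,0,0,50],
  [-13,-30.6,0,0,0,0,50],
  [-13,-30.6,0,0,0,0,50],
])

```text
clock: 64.45
eef_pos: [0.5311, -0.0364, 0.1493]
eef_rot: [3.141, 0.0, 1.477]
force: [0.1, -0.5, 0.1]
finger_gap: 0.053
gripper_force: 31.9
```

Call:
arm_command([
  [-13,-30.6,0,0,0,0,50],
  [-13,-30.6,0,0,0,0,50],
  [-13,-30.6,0,0,0,0,50],
  [0,0,0,0,0,0,50],
  [0,0,0,0,0,0,50],
])

```text
clock: 64.87
eef_pos: [0.4357, -0.0667, 0.1493]
eef_rot: [-3.141, -0.0, 1.475]
force: [1.5, 0.1, -0.5]
finger_gap: 0.0526
gripper_force: 31.9
```

Call:
arm_command([
  [0,0,0,0,0,0,50],
  [0,0,0,0,0,0,50],
  [0,0,0,0,0,0,50],
  [0,0,0,0,0,0,50],
  [0,0,0,0,0,0,50],
])

```text
clock: 65.28
eef_pos: [0.4376, -0.0663, 0.149]
eef_rot: [-3.141, -0.0, 1.477]
force: [0.0, 1.2, -1.1]
finger_gap: 0.0529
gripper_force: 31.9
```

```bash
python3 - <<'E'
from h import *
bst(); go(437.4,-66,62.5,BY)
E
```

```text
t 65.28 p [437.6 -66.3 149. ] rpy [-3.141 -0.     1.477] q6 [-0.18  0.19  1.98  0.    0.98 -0.08] gap 52.9 F [ 0.   1.2 -1.1]
board xy [-167.   -61.8] phi-BY 0.0005
turn 0.0 dx 0.2 dy -0.3 dz 86.5 rows>= 3.0
```

Call:
arm_command([
  [0,0,30,0,0,0,50],
  [0,0,30,0,0,0,50],
  [0,0,16,0,0,0,50],
  [0,0,8,0,0,0,50],
  [0,0,0,0,0,0,50],
])

```text
clock: 65.7
eef_pos: [0.4362, -0.0661, 0.0637]
eef_rot: [-3.138, -0.0, 1.477]
force: [-0.0, 0.3, 0.7]
finger_gap: 0.0529
gripper_force: 31.9
```

Call:
arm_command([
  [0,0,0,0,0,0,50],
  [0,0,0.7,0,0,0,50],
  [0,0,0.7,0,0,0,50],
  [0,0,0,0,0,0,50],
  [0,0,0,0,0,0,50],
])

```text
clock: 66.12
eef_pos: [0.4375, -0.0665, 0.0644]
eef_rot: [3.14, 0.0, 1.477]
force: [0.4, -0.6, -0.6]
finger_gap: 0.053
gripper_force: 31.9
```

Call:
arm_command([
  [0,0,0.7,0,0,0,50],
  [0,0,0.5,0,0,0,50],
  [0,0,0,0,0,0,50],
  [0,0,0,0,0,0,50],
  [0,0,0,0,0,0,50],
])

```text
clock: 66.53
eef_pos: [0.4371, -0.0664, 0.0626]
eef_rot: [-3.142, -0.0, 1.477]
force: [0.5, 0.4, -0.5]
finger_gap: 0.053
gripper_force: 31.9
```

Call:
arm_command([
  [0,0,0.7,0,0,0,50],
  [0,0,0.5,0,0,0,50],
  [0,0,0,0,0,0,50],
  [0,0,0,0,0,0,50],
  [0,0,0,0,0,0,50],
])

```text
clock: 66.95
eef_pos: [0.4371, -0.0664, 0.0614]
eef_rot: [-3.142, -0.0, 1.477]
force: [-0.3, 0.8, -1.2]
finger_gap: 0.053
gripper_force: 31.9
```

Call:
arm_command([
  [0,0,0.5,0,0,0,50],
  [0,0,0,0,0,0,50],
  [0,0,0,0,0,0,50],
  [0,0,0,0,0,0,50],
  [0,0,0,0,0,0,50],
])

```text
clock: 67.37
eef_pos: [0.4371, -0.0664, 0.0612]
eef_rot: [3.141, -0.0, 1.477]
force: [-0.9, 0.3, 6.2]
finger_gap: 0.053
gripper_force: 32.5
```

Call:
arm_command([
  [0,0,-0.7,0,0,0,50],
  [0,0,0,0,0,0,60],
  [0,0,0,0,0,0,70],
  [0,0,0,0,0,0,82],
  [0,0,0,0,0,0,82],
])

```text
clock: 67.78
eef_pos: [0.4371, -0.0664, 0.0614]
eef_rot: [-3.141, -0.0, 1.477]
force: [0.2, -0.2, -0.1]
finger_gap: 0.0819
gripper_force: 0.0
```

Call:
arm_command([
  [0,0,-10,0,0,0,82],
  [0,0,-30,0,0,0,82],
  [0,0,-40,0,0,0,82],
  [0,0,-40,0,0,0,82],
  [0,0,-40,0,0,0,82],
])

```text
clock: 68.2
eef_pos: [0.4365, -0.0663, 0.2232]
eef_rot: [-3.141, -0.0, 1.477]
force: [1.2, -0.6, -0.9]
finger_gap: 0.0821
gripper_force: 0.0
```

Call:
arm_command([
  [0,0,-30,0,0,-0.124,82],
  [0,0,0,0,0,-0.125,82],
  [0,0,0,0,0,-0.125,82],
  [33.3,17.9,0,0,0,0,82],
  [33.3,17.9,0,0,0,0,82],
])

```text
clock: 68.62
eef_pos: [0.4531, 0.007, 0.2519]
eef_rot: [3.141, 0.0, 1.846]
force: [0.7, 0.2, 0.1]
finger_gap: 0.0819
gripper_force: 0.0
```

Call:
arm_command([
  [33.3,17.9,0,0,0,0,82],
  [33.3,17.9,0,0,0,0,82],
  [33.3,17.9,0,0,0,0,82],
  [33.3,17.9,0,0,0,0,82],
  [33.3,17.9,0,0,0,0,82],
])

```text
clock: 69.03
eef_pos: [0.493, 0.1941, 0.2515]
eef_rot: [-3.141, 0.0, 1.851]
force: [0.9, -0.4, -0.5]
finger_gap: 0.0819
gripper_force: 0.0
```

Call:
arm_command([
  [33.3,17.9,0,0,0,0,82],
  [33.3,17.9,0,0,0,0,82],
  [33.3,17.9,0,0,0,0,82],
  [33.3,17.9,0,0,0,0,82],
  [0,0,0,0,0,0,82],
])

```text
clock: 69.45
eef_pos: [0.5258, 0.3462, 0.2501]
eef_rot: [3.141, -0.003, 1.855]
force: [-0.3, 0.3, 0.8]
finger_gap: 0.0823
gripper_force: 0.0
```

Call:
arm_command([
  [0,0,0,0,0,0,82],
  [0,0,0,0,0,0,82],
  [0,0,0,0,0,0,82],
  [0,0,0,0,0,0,82],
  [0,0,0,0,0,0,82],
])

```text
clock: 69.87
eef_pos: [0.5252, 0.3388, 0.2521]
eef_rot: [3.141, -0.0, 1.849]
force: [0.0, -0.1, 0.2]
finger_gap: 0.0823
gripper_force: 0.0
```

```bash
python3 - <<'E'
from fit import *
s=bst(); c,im=snap("wrist","w10"); 
u,v=w2pix(c,[.522,.345,.04]).astype(int); print(u,v,np.array(c[5])); 
u0,v0=max(u-60,0),max(v-50,0); a=cv2.resize(im[v0:v0+105,u0:u0+140],(800,600),interpolation=cv2.INTER_CUBIC)
# row check from top camera
ct,it=snap("top","t4")
w=b2w(20,-35)/1e3; p,q=w2pix(ct,[*w,.03]).astype(int)
b=cv2.resize(it[q-30:q+30,p-62:p+62],None,fx=3.2,fy=3.2,interpolation=cv2.INTER_CUBIC); print(u0,v0,p,q,b.shape)
a[600-b.shape[0]:,800-b.shape[1]:]=b
cv2.imwrite("pics/comb.png",a)
E
```

```text
t 69.87 p [525.2 338.8 252.1] rpy [ 3.141 -0.     1.849] q6 [ 0.55  0.39  1.41 -0.    1.35  0.28] gap 82.3 F [ 0.  -0.1  0.2]
board xy [-117.9  349.7] phi-BY 0.3725
317 158 [-0.59842239  0.12232468  0.45892254]
257 108 338 155 (192, 397, 3)
```

```bash
python3 - <<'E'
import cv2,numpy as np
im=cv2.imread("pics/w10.png"); it=cv2.imread("pics/t4.png")
a=cv2.resize(im[105:205,275:355],(480,600),interpolation=cv2.INTER_CUBIC)
k=np.zeros((600,320,3),np.uint8)
b=cv2.resize(it[125:185,286:366],(320,240),interpolation=cv2.INTER_CUBIC); k[:240]=b
d=cv2.resize(im[0:400,:],(320,200)); k[250:450]=d
cv2.imwrite("pics/comb.png",np.hstack([a,k]))
E
```

```text
(no output)
```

View pics/comb.png

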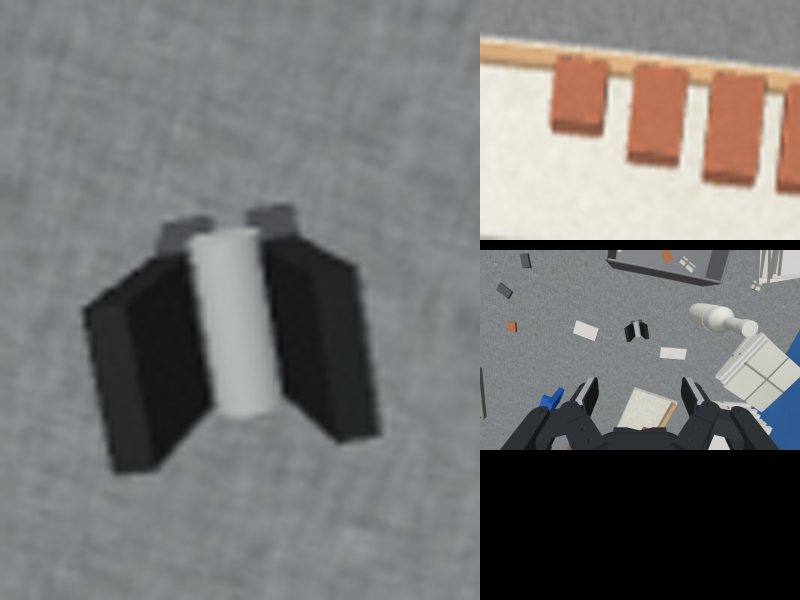

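```bash
python3 - <<'E'
from fit import *
from scipy.optimize import least_squares
c=tuple(np.load("w10.npy",allow_pickle=True)[0]); px=lambda x,y:(274.5+(x+.5)/6,104.5+(y+.5)/6)
q=[pix2w(c,*px(*a),.085)*1e3 for a in((85,312),(115,473),(355,265),(380,437))]
print(np.round(q,1)); m=np.mean(q,0); x=(q[2]+q[3]-q[0]-q[1])/2; y=(q[0]+q[2]-q[1]-q[3])/2
print("centre",m,"len x",np.linalg.norm(x),np.arctan2(x[1],x[0]),"len y",np.linalg.norm(y),np.arctan2(y[1],y[0])-np.pi/2)
for z in(.042,.048): print("pivot",z,[np.round(pix2w(c,*px(*a),z)*1e3,1) for a in((226,232),(246,412))])
bst(); go(m[0],m[1],48,np.arctan2(x[1],x[0]))
E
```

```text
[[490.5 348.1  85. ]
 [502.6 321.8  85. ]
 [532.4 368.4  85. ]
 [545.3 340.8  85. ]]
centre [517.68561977 344.77065442  85.        ] len x 46.61643205196819 0.43445355265115765 len y 29.703526885652558 0.43243053555204014
pivot 0.042 [array([511. , 360.8,  42. ]), array([524.3, 327.6,  42. ])]
pivot 0.048 [array([510.9, 361.7,  48. ]), array([523.9, 329.2,  48. ])]
t 69.97 p [525.2 339.2 252.1] rpy [ 3.141 -0.     1.85 ] q6 [0.55 0.39 1.41 0.   1.35 0.28] gap 82.0 F [ 0.5 -0.3  0.3]
board xy [-117.9  350.1] phi-BY 0.3728
turn -0.156 dx 8.2 dy -4.5 dz 204.1 rows>= 5.0
```

Call:
arm_command([
  [0,0,0,0,0,-0.078,82],
  [0,0,0,0,0,-0.078,82],
  [8.2,-4.5,20,0,0,0,82],
  [0,0,40,0,0,0,82],
  [0,0,40,0,0,0,82],
])

```text
clock: 70.38
eef_pos: [0.5184, 0.346, 0.1527]
eef_rot: [3.136, -0.001, 2.007]
force: [0.2, -0.4, -1.1]
finger_gap: 0.082
gripper_force: 0.0
```

Call:
arm_command([
  [0,0,40,0,0,0,82],
  [0,0,32,0,0,0,82],
  [0,0,20,0,0,0,82],
  [0,0,10,0,0,0,82],
  [0,0,0,0,0,0,82],
])

```text
clock: 70.8
eef_pos: [0.5165, 0.3445, 0.0474]
eef_rot: [-3.137, 0.001, 2.006]
force: [0.2, 0.2, 0.4]
finger_gap: 0.082
gripper_force: 0.0
```

Call:
arm_command([
  [0,0,0,0,0,0,82],
  [0,0,0,0,0,0,82],
  [0,0,0,0,0,0,82],
  [0,0,0,0,0,0,82],
  [0,0,0,0,0,0,82],
])

```text
clock: 71.22
eef_pos: [0.5181, 0.3459, 0.0508]
eef_rot: [3.139, -0.0, 2.007]
force: [-0.3, 0.6, -0.1]
finger_gap: 0.0822
gripper_force: 0.0
```

```bash
python3 - <<'E'
from h import *
bst(); go(517.7,344.7,49,.434)
E
```

```text
t 71.22 p [518.1 345.9  50.8] rpy [ 3.139 -0.     2.007] q6 [0.57 0.55 1.68 0.   0.91 0.13] gap 82.2 F [-0.3  0.6 -0.1]
board xy [-125.6  356.1] phi-BY 0.5299
turn 0.002 dx -0.9 dy -0.9 dz 1.8 rows>= 1.0
```

Call:
arm_command([
  [-0.9,-0.9,1.5,0,0,0,60],
  [0,0,0,0,0,0,50],
  [0,0,0,0,0,0,40],
  [0,0,0,0,0,0,30],
  [0,0,0,0,0,0,20],
], grip_force=30)

```text
clock: 71.63
eef_pos: [0.5197, 0.3458, 0.0502]
eef_rot: [3.134, -0.001, 2.007]
force: [3.0, 1.0, 6.4]
finger_gap: 0.0264
gripper_force: 34.0
```

Call:
arm_command([
  [0,0,0,0,0,0,20],
  [0,0,0,0,0,0,20],
  [0,0,0,0,0,0,20],
  [0,0,0,0,0,0,20],
  [0,0,0,0,0,0,20],
])

```text
clock: 72.05
eef_pos: [0.5197, 0.3458, 0.0502]
eef_rot: [3.134, -0.001, 2.007]
force: [2.1, 0.1, 6.2]
finger_gap: 0.0266
gripper_force: 34.0
```

Call:
arm_command([
  [0,0,-3,0,0,0,20],
  [0,0,-10,0,0,0,20],
  [0,0,-20,0,0,0,20],
  [0,0,0,0,0,0,20],
  [0,0,0,0,0,0,20],
])

```text
clock: 72.47
eef_pos: [0.5175, 0.3446, 0.082]
eef_rot: [3.14, -0.0, 2.007]
force: [-0.5, 0.9, -1.3]
finger_gap: 0.0265
gripper_force: 33.3
```

```bash
python3 - <<'E'
from h import *
bst(); go(*b2w(56,82),140,BY); snap("wrist","w11")
E
```

```text
t 72.47 p [517.5 344.6  82. ] rpy [ 3.14  -0.     2.007] q6 [0.57 0.51 1.66 0.   0.97 0.13] gap 26.5 F [-0.5  0.9 -1.3]
board xy [-126.   354.8] phi-BY 0.5299
turn 0.53 dx -272.8 dy 182.0 dz -58.0 rows>= 8.0
```

Call:
arm_command([
  [0,0,-20,0,0,0,20],
  [0,0,-20,0,0,0,20],
  [0,0,-18,0,0,0.106,20],
  [0,0,0,0,0,0.106,20],
  [0,0,0,0,0,0.106,20],
])

```text
clock: 72.93
eef_pos: [0.5171, 0.3443, 0.1393]
eef_rot: [3.141, -0.0, 1.683]
force: [-0.6, 0.3, -1.1]
finger_gap: 0.027
gripper_force: 33.3
```

Call:
arm_command([
  [0,0,0,0,0,0.106,20],
  [0,0,0,0,0,0.106,20],
  [-30.3,20.2,0,0,0,0,20],
  [-30.3,20.2,0,0,0,0,20],
  [-30.3,20.2,0,0,0,0,20],
])

```text
clock: 73.35
eef_pos: [0.5684, 0.2472, 0.1376]
eef_rot: [-3.139, 0.001, 1.479]
force: [1.1, 0.1, 0.2]
finger_gap: 0.0268
gripper_force: 33.3
```

Call:
arm_command([
  [-30.3,20.2,0,0,0,0,20],
  [-30.3,20.2,0,0,0,0,20],
  [-30.3,20.2,0,0,0,0,20],
  [-30.3,20.2,0,0,0,0,20],
  [-30.3,20.2,0,0,0,0,20],
])

```text
clock: 73.77
eef_pos: [0.655, 0.086, 0.1375]
eef_rot: [-3.139, 0.0, 1.477]
force: [-0.8, 0.4, -0.3]
finger_gap: 0.0268
gripper_force: 33.3
```

Call:
arm_command([
  [-30.3,20.2,0,0,0,0,20],
  [0,0,0,0,0,0,20],
  [0,0,0,0,0,0,20],
  [0,0,0,0,0,0,20],
  [0,0,0,0,0,0,20],
])

```text
clock: 74.18
eef_pos: [0.6716, 0.0567, 0.1383]
eef_rot: [-3.14, -0.0, 1.478]
force: [-0.9, -0.1, -0.4]
finger_gap: 0.0266
gripper_force: 33.3
```

Call:
arm_command([
  [0,0,0,0,0,0,20],
  [0,0,0,0,0,0,20],
  [0,0,0,0,0,0,20],
  [0,0,0,0,0,0,20],
  [0,0,0,0,0,0,20],
])

```text
clock: 74.6
eef_pos: [0.6724, 0.0562, 0.1393]
eef_rot: [3.141, -0.0, 1.477]
force: [0.4, 0.1, -2.0]
finger_gap: 0.0263
gripper_force: 33.3
```

```bash
cat > m9.py <<'E'
from fit import *
# measure row (blocks) with wrist camera
bst(); c,im=snap("wrist","w12")
h=cv2.cvtColor(im,cv2.COLOR_BGR2HSV)
go(*b2w(56,79.5),70,BY)
for n,bx,by,L in(("D",28,40.7,.044),("B",20,-11.3,.06),("A",16,-63,.068)):
    w=b2w(bx,by)/1e3; u=w2pix(c,[*w,.032]); print(n,u)
ct,it=snap("top","t5")
for n,bx,by,L in(("start",14,-115,.068),("A",16,-63,.068),("B",20,-11.2,.06),("D",28,40.7,.044)):
    w=b2w(bx,by)/1e3; v=view(it,ct,*w,.032,20); f=fitblock([v],*w,[-.094],L,z=.012); print(n,w2b(f.x),np.round(f.x[2]/100-BY,3),round(f.fun,1),v[1].sum()/16)
for n,x,y,L in(("s",0,0,0),): pass
E
python3 m9.py
```

```text
t 74.6 p [672.4  56.2 139.3] rpy [ 3.141 -0.     1.477] q6 [0.07 0.54 1.45 0.   1.16 0.16] gap 26.3 F [ 0.4  0.1 -2. ]
board xy [55.3 82.2] phi-BY 0.0005
turn 0.0 dx -2.5 dy 0.7 dz 69.2 rows>= 2.0
D [288.30996374 236.04144289]
B [281.84060973 284.92368227]
A [280.10012496 327.77234681]
start [  15.8 -114.1] -0.05 42.8 373.5625
A [ 18.1 -63. ] -0.025 41.6 360.125
B [ 23.4 -11.3] -0.004 55.8 299.1875
D [32.3 38.8] 0.104 410.4 136.0
```

Call:
arm_command([
  [-2.5,0.7,20,0,0,0,20],
  [0,0,20,0,0,0,20],
  [0,0,10,0,0,0,20],
  [0,0,0,0,0,0,20],
  [0,0,0,0,0,0,20],
])

```text
clock: 75.12
eef_pos: [0.6729, 0.0532, 0.0888]
eef_rot: [-3.141, 0.0, 1.477]
force: [0.0, 0.0, -0.9]
finger_gap: 0.0269
gripper_force: 33.3
```

Call:
arm_command([
  [0,0,5,0,0,0,20],
  [0,0,5,0,0,0,20],
  [0,0,5,0,0,0,20],
  [0,0,0,0,0,0,20],
  [0,0,0,0,0,0,20],
])

```text
clock: 75.53
eef_pos: [0.6728, 0.0532, 0.0739]
eef_rot: [-3.141, 0.0, 1.477]
force: [0.3, -0.6, -1.0]
finger_gap: 0.0265
gripper_force: 33.3
```

```bash
python3 - <<'E'
from h import *
bst()
E
```

```text
t 75.53 p [672.8  53.2  73.9] rpy [-3.141  0.     1.477] q6 [0.06 0.6  1.52 0.   1.02 0.16] gap 26.5 F [ 0.3 -0.6 -1. ]
board xy [55.9 79.2] phi-BY -0.0001
```

Call:
arm_command([
  [0,0,4,0,0,0,20],
  [0,0,3,0,0,0,20],
  [0,0,2,0,0,0,20],
  [0,0,0,0,0,0,20],
  [0,0,0,0,0,0,20],
])

```text
clock: 75.95
eef_pos: [0.6729, 0.0532, 0.0649]
eef_rot: [-3.141, -0.0, 1.477]
force: [0.8, -1.4, -1.0]
finger_gap: 0.0267
gripper_force: 33.3
```

Call:
arm_command([
  [0,0,0.7,0,0,0,20],
  [0,0,0.7,0,0,0,20],
  [0,0,0,0,0,0,20],
  [0,0,0,0,0,0,20],
  [0,0,0,0,0,0,20],
])

```text
clock: 76.37
eef_pos: [0.673, 0.0532, 0.0637]
eef_rot: [3.141, -0.0, 1.477]
force: [-0.2, -0.3, -1.4]
finger_gap: 0.027
gripper_force: 33.3
```

Call:
arm_command([
  [0,0,0.7,0,0,0,20],
  [0,0,0.7,0,0,0,20],
  [0,0,0,0,0,0,20],
  [0,0,0,0,0,0,20],
  [0,0,0,0,0,0,20],
])

```text
clock: 76.78
eef_pos: [0.6731, 0.0532, 0.0624]
eef_rot: [3.141, -0.0, 1.477]
force: [0.1, 0.4, -1.2]
finger_gap: 0.0266
gripper_force: 33.3
```

Call:
arm_command([
  [0,0,0.7,0,0,0,20],
  [0,0,0.5,0,0,0,20],
  [0,0,0,0,0,0,20],
  [0,0,0,0,0,0,20],
  [0,0,0,0,0,0,20],
])

```text
clock: 77.2
eef_pos: [0.6731, 0.0532, 0.0622]
eef_rot: [3.141, -0.0, 1.477]
force: [-2.2, 0.0, 5.2]
finger_gap: 0.027
gripper_force: 33.9
```

Call:
arm_command([
  [0,0,0.7,0,0,0,20],
  [0,0,0.3,0,0,0,20],
  [0,0,0,0,0,0,20],
  [0,0,0,0,0,0,20],
  [0,0,0,0,0,0,20],
])

```text
clock: 77.62
eef_pos: [0.6731, 0.0532, 0.0621]
eef_rot: [3.14, -0.0, 1.477]
force: [-3.7, -0.3, 8.8]
finger_gap: 0.0266
gripper_force: 34.2
```

Call:
arm_command([
  [0,0,0,0,0,0,30],
  [0,0,0,0,0,0,34],
  [0,0,0,0,0,0,38],
  [0,0,0,0,0,0,42],
  [0,0,0,0,0,0,46],
])

```text
clock: 78.03
eef_pos: [0.6727, 0.0533, 0.0595]
eef_rot: [-3.141, 0.0, 1.477]
force: [-0.3, 0.9, 1.3]
finger_gap: 0.0459
gripper_force: 0.0
```

Call:
arm_command([
  [0,0,0,0,0,0,54],
  [0,0,0,0,0,0,62],
  [0,0,0,0,0,0,70],
  [0,0,0,0,0,0,76],
  [0,0,0,0,0,0,76],
])

```text
clock: 78.45
eef_pos: [0.673, 0.0532, 0.06]
eef_rot: [-3.141, -0.0, 1.477]
force: [0.5, -0.6, -0.7]
finger_gap: 0.0761
gripper_force: 0.0
```

Call:
arm_command([
  [0,0,-5,0,0,0,76],
  [0,0,-20,0,0,0,76],
  [0,0,-30,0,0,0,76],
  [0,0,-40,0,0,0,76],
  [0,0,-40,0,0,0,76],
])

```text
clock: 78.87
eef_pos: [0.6723, 0.0532, 0.1962]
eef_rot: [-3.14, 0.0, 1.477]
force: [0.8, 0.2, 0.9]
finger_gap: 0.0761
gripper_force: 0.0
```

Call:
arm_command([
  [0,-20,-30,0,0,0,76],
  [0,-30,0,0,0,0,76],
  [0,0,0,0,0,0,76],
  [0,0,0,0,0,0,76],
  [0,0,0,0,0,0,76],
])

```text
clock: 79.28
eef_pos: [0.6235, 0.0579, 0.2252]
eef_rot: [3.141, -0.0, 1.477]
force: [0.0, 0.3, 0.8]
finger_gap: 0.0759
gripper_force: 0.0
```

```bash
cat > m10.py <<'E'
from fit import *
s=bst(); c,im=snap("wrist","w13")
def dark(a): return (a.max(2)<75).astype(np.uint8)
# expected clip silhouette check: project known points & compare
for lbl,p in dict(topL=(56-22,79.2,97),topR=(56+22,79.2,97),foot=(56,79.2,12)).items():
    print(lbl,np.round(w2pix(c,[*b2w(p[0],p[1])/1e3,p[2]/1e3]),0))
m=dark(im); n,l,st_,cc=cv2.connectedComponentsWithStats(m)
for i in range(1,n):
    if st_[i,4]>60: print(st_[i],np.round(cc[i]))
for n_,bx,by,L in(("A",16,-63,.068),("B",20,-11.2,.06),("D",28,40.7,.044)):
    w=b2w(bx,by)/1e3; v=view(im,c,*w,.032,60); f=fitblock([v],*w,[-.094],L,z=.012); print(n_,w2b(f.x),np.round(f.x[2]/100-BY,3),round(f.fun,1),v[1].sum()/16)
E
python3 m10.py
```

```text
t 79.28 p [623.5  57.9 225.2] rpy [ 3.141 -0.     1.477] q6 [ 0.07  0.4   1.45 -0.    1.29  0.17] gap 75.9 F [0.  0.3 0.8]
board xy [ 6.4 79.2] phi-BY 0.0
topL [349. 185.]
topR [396. 185.]
foot [361. 164.]
[348 152  13  49 517] [354. 175.]
[370 152  27  49 823] [384. 178.]
[471 189  18  29  72] [474. 201.]
[   45   252   549   148 35420] [319. 354.]
A [ 16.5 -67.2] 0.058 3468.5 5699.4375
B [ 19.6 -17. ] -0.08 1991.1 4054.25
D [28.  40.7] -0.002 268.9 1364.375
```

Call:
arm_command([
  [20,-30,-10,0,0,0,76],
  [20,-30,-10,0,0,0,76],
  [20,-30,-10,0,0,0,76],
  [20,-30,-10,0,0,0,76],
  [20,-30,-10,0,0,0,76],
])

```text
clock: 79.75
eef_pos: [0.4828, 0.1724, 0.2747]
eef_rot: [-3.141, 0.0, 1.476]
force: [0.1, 0.1, -0.5]
finger_gap: 0.076
gripper_force: 0.0
```

Call:
arm_command([
  [30,-10,0,0,0,0,76],
  [30,0,0,0,0,0,76],
  [30,0,0,0,0,0,76],
  [0,0,0,0,0,0,76],
  [0,0,0,0,0,0,76],
])

```text
clock: 80.17
eef_pos: [0.4823, 0.2634, 0.274]
eef_rot: [-3.14, 0.001, 1.479]
force: [-0.3, 0.0, -0.5]
finger_gap: 0.0758
gripper_force: 0.0
```

Call:
arm_command([
  [0,0,0,0,0,0,76],
  [0,0,0,0,0,0,76],
  [0,0,0,0,0,0,76],
  [0,0,0,0,0,0,76],
  [0,0,0,0,0,0,76],
])

```text
clock: 80.58
eef_pos: [0.4819, 0.2614, 0.2752]
eef_rot: [3.141, -0.0, 1.476]
force: [-0.0, 0.4, 1.4]
finger_gap: 0.076
gripper_force: 0.0
```

```bash
cat > m11.py <<'E'
from fit import *
bst(); ct,it=snap("top","t6"); t0=cv2.imread("pics/top0.png")
for n,bx,by,L in(("start",14,-115,.068),("A",16,-63,.068),("B",20,-11.2,.06),("D",28,40.7,.044)):
    w=b2w(bx,by)/1e3; v=view(it,ct,*w,.032,20); f=fitblock([v],*w,[-.094],L,z=.012); print(n,w2b(f.x),np.round(f.x[2]/100-BY,3),round(f.fun,1),v[1].sum()/16)
# clip: dark pixels near fence vs predicted hull
hsv=cv2.cvtColor(it,cv2.COLOR_BGR2HSV)
u,v=w2pix(ct,[*b2w(56,79)/1e3,.05]).astype(int); m=(it[v-25:v+25,u-25:u+25].max(2)<60).astype(np.uint8); ys,xs=np.nonzero(m); print("dark",xs.min()+u-25,xs.max()+u-25,ys.min()+v-25,ys.max()+v-25,m.sum())
for s in(-1,1):
  for y in(64,94): print("pred top",s,y,np.round(w2pix(ct,[*b2w(56+s*21,y)/1e3,.097]),1),"foot",np.round(w2pix(ct,[*b2w(56+s*16,y)/1e3,.012]),1))
# what changed on the table since the start
d=cv2.absdiff(cv2.GaussianBlur(it,(3,3),0),cv2.GaussianBlur(t0,(3,3),0)).max(2)>30
n,l,s,cc=cv2.connectedComponentsWithStats(d.astype(np.uint8))
for i in range(1,n):
    if s[i,4]>12: print("chg",s[i],w2b(pix2w(ct,*cc[i],.02)*1e3),np.round(pix2w(ct,*cc[i],.02)[:2],3))
# spacer top in wood tone: predicted corners
for p in((-27,-8,73),(27,-8,73),(27,8,73),(-27,8,73)):
    q=place(np.array([p])/1e3,.4371,-.067,-.094)[0]; print("sp",np.round(w2pix(ct,q),1),it[tuple(np.round(w2pix(ct,place(np.array([[p[0]*.7,p[1]*.5,73]])/1e3,.4371,-.067,-.094)[0])).astype(int)[::-1])])
E
python3 m11.py
```

```text
t 80.58 p [481.9 261.4 275.2] rpy [ 3.141 -0.     1.476] q6 [ 0.48  0.25  1.55 -0.    1.34  0.57] gap 76.0 F [-0.   0.4  1.4]
board xy [-153.7  268.6] phi-BY -0.0012
start [  16.6 -114.3] -0.049 42.5 373.9375
A [ 17.8 -62.9] -0.031 43.1 359.0
B [ 22.4 -11. ] -0.027 38.4 315.6875
D [30.2 41.8] 0.072 36.7 243.0
dark 291 302 123 140 115
pred top -1 64 [301.8 138.7] foot [303.  146.6]
pred top -1 94 [290.2 137.5] foot [292.2 145.6]
pred top 1 64 [303.6 123.2] foot [304.2 135.6]
pred top 1 94 [292.1 122.1] foot [293.5 134.5]
chg [   96    98   242   302 10698] [-254.1  310.8] [0.386 0.313]
chg [152 100  15  39 114] [ 71.9 468. ] [0.725 0.439]
chg [147 106   8  18  40] [ 87.6 495.3] [0.743 0.465]
chg [135 117  20  15 147] [ 56.3 507.3] [0.713 0.479]
chg [292 122  12  11 123] [91.9 84.7] [0.709 0.055]
chg [ 87 126  16  19 190] [ 12.8 638.5] [0.682 0.614]
chg [290 134  29  26 436] [39.9 56.3] [0.655 0.032]
chg [171 139   4   9  16] [ 10.9 420.5] [0.66  0.397]
chg [322 141  16  27 363] [ 24.3 -11.5] [ 0.633 -0.034]
chg [341 143  17  30 411] [ 19.9 -64.6] [ 0.623 -0.087]
chg [ 87 145   7  12  
[... 642 characters left out ...]
51]
chg [178 316  14  16 142] [-462.5  314.9] [0.179 0.336]
chg [   0  334   81   66 2614] [-610.7  673.4] [0.065 0.707]
chg [  0 339  12  17 108] [-568.1  760.6] [0.115 0.79 ]
chg [335 369   6   3  13] [-535.5  -86.2] [ 0.068 -0.056]
chg [339 374  12  13  65] [-554.2 -109.1] [ 0.048 -0.077]
chg [  0 378  16   6  63] [-648.9  739.8] [0.033 0.777]
chg [237 386   7   5  20] [-603.   151.9] [0.024 0.187]
chg [339 388   7  12  53] [-590.8 -103.5] [ 0.012 -0.068]
chg [347 390   8  10  52] [-593.  -123.7] [ 0.008 -0.088]
chg [227 392   9   6  26] [-620.6  172.8] [0.008 0.21 ]
sp [345.  233.3] [ 83 122 172]
sp [347.  212.4] [ 77 113 158]
sp [340.8 211.8] [ 80 116 163]
sp [338.8 232.7] [ 82 121 171]
```

Call:
arm_command([
  [-34.3,18.2,0,0,0,0,76],
  [-34.3,18.2,0,0,0,0,76],
  [-34.3,18.2,0,0,0,0,76],
  [-34.3,18.2,0,0,0,0,76],
  [-34.3,18.2,0,0,0,0,76],
])

```text
clock: 81.05
eef_pos: [0.5566, 0.0809, 0.2754]
eef_rot: [3.141, -0.0, 1.477]
force: [1.0, -0.4, 0.2]
finger_gap: 0.076
gripper_force: 0.0
```

Call:
arm_command([
  [-34.3,18.2,0,0,0,0,76],
  [-34.3,18.2,0,0,0,0,76],
  [-34.3,18.2,0,0,0,0,76],
  [-34.3,18.2,0,0,0,0,76],
  [0,0,0,0,0,0,76],
])

```text
clock: 81.47
eef_pos: [0.6177, -0.0673, 0.2744]
eef_rot: [3.14, 0.003, 1.47]
force: [-0.5, 0.4, -0.1]
finger_gap: 0.076
gripper_force: 0.0
```

Call:
arm_command([
  [0,0,0,0,0,0,76],
  [0,0,0,0,0,0,76],
  [0,0,0,0,0,0,76],
  [0,0,0,0,0,0,76],
  [0,0,0,0,0,0,76],
])

```text
clock: 81.88
eef_pos: [0.6156, -0.0594, 0.2755]
eef_rot: [3.141, -0.0, 1.478]
force: [-0.5, 0.0, 0.6]
finger_gap: 0.0763
gripper_force: 0.0
```

```bash
cat > m12.py <<'E'
from fit import *
bst(); c,im=snap("wrist","w14")
for n_,bx,by,L in(("start",14,-115,.068),("A",16,-63,.068),("B",20,-11.2,.06),("D",28,40.7,.044)):
    w=b2w(bx,by)/1e3; v=view(im,c,*w,.032,60); f=fitblock([v],*w,[-.094],L,z=.012); print(n_,w2b(f.x),np.round(f.x[2]/100-BY,3),round(f.fun,1),v[1].sum()/16)
E
python3 m12.py
```

```text
t 81.88 p [615.6 -59.4 275.5] rpy [ 3.141 -0.     1.478] q6 [-0.11  0.37  1.38  0.    1.39 -0.02] gap 76.3 F [-0.5  0.   0.6]
board xy [  9.5 -38.2] phi-BY 0.0017
start [  14. -115.] -0.001 147.6 1736.0625
A [ 16.7 -64.5] -0.001 149.2 1778.0625
B [ 21.4 -12. ] 0.001 125.4 1582.375
D [28.2 41.5] 0.0 80.3 1214.625
```

```bash
python3 -c "
from plant import job
print(job.finish_job())"
```

```text
the job is handed in; nothing more can be done
None
```

The job is handed in: blocks A, B and D (C was not there) stand along the fence in that order, largest to smallest, with spacer-set gaps; the clip is on the fence about 5 mm past D, and the spacer is standing on its mat.

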